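# Clear the spanners and snap the boards into the control box

## Task

The sewing machine's control box stands open, with two or three ring spanners left lying in it. First hang every spanner by its ring on the sloping tool stand, each on a peg of its own; then press both circuit boards down over the snap standoffs of the bay each one fits, until all four standoffs have clicked through and the board lies on its seats. Leave the other things on the bench where they are.

Things in the scene. Friction and masses are not known exactly. Their poses are not given: they have to be found in the camera images.
- control_box: Open-topped grey housing of a sewing machine's motor control, fixed, walls 38 mm high and 3 mm thick, floor 3 mm thick. Origin on the underside, 6 mm above the bench: outside from x = -67 to +83, y = -105 to +105 mm. A terminal strip 19 mm high lies along the +x wall beyond x = 66 mm. Inside are two bays with four white snap standoffs each.
- bay_a (a point): Centre of the wide bay at seat height: 17 mm above the box's underside (14 mm above its floor), at y = -51 mm of the box; axes as the box. Standoffs at x = +-48, y = +-38 mm from here: posts 10 mm thick with a 15 mm collar as seat, above it a core 7.6 mm thick, tapering from 10 mm up to a point 18 mm above the seat.
- bay_b (a point): Centre of the narrow bay at seat height, y = +62 mm of the box. Standoffs at x = +-48, y = +-27 mm. All standoffs alike: a sprung tongue on the core's outer y side juts out to 7 mm from the axis; a board laid on rests on the tongues 7 to 9 mm above the seats; 4 to 10 N on the board near a standoff pushes it past, and the tongue springs out over the board's top.
- board_a: Circuit board 112 x 92 x 3 mm (x, y, z), parts on top. Origin: centre of the underside. 10 mm holes at x = +-48, y = +-38 mm. A finned aluminium heat sink 46 x 28 x 26 mm (x, y, height) stands amid the top: grip it across y. Plugs and capacitors (to 21 mm) beyond |x| = 38, within |y| = 23 mm; bare at x = +-26, y = +-38 mm. Fits the bay of equal spacing, either way round.
- board_b: Circuit board 112 x 70 x 3 mm (x, y, z), parts on top. Origin: centre of the underside. 10 mm holes at x = +-48, y = +-27 mm. A black block transformer 34 x 20 x 22 mm (x, y, height) stands amid the top: grip it across y. Plugs and capacitors (to 21 mm) beyond |x| = 38, within |y| = 13 mm; bare at x = +-26, y = +-27 mm. Fits the bay of equal spacing, either way round.
- tool_stand: Low dark steel stand, fixed, 156 mm wide (y). Its face slopes at 30 degrees, 146 mm long, rising to +x from 7 to 80 mm above the bench; origin under the middle, where the face is 44 mm high. Three steel pegs, 8 mm thick, 25 mm long, round-ended, stand at right angles to the face, 48 mm apart in y, 46 mm up the slope from its middle.
- peg_0 (a point): Foot of the -y peg, on the stand's sloping face; the peg points 30 degrees from vertical towards the stand's -x.
- peg_1 (a point): Foot of the middle peg, on the stand's sloping face; the peg points 30 degrees from vertical towards the stand's -x.
- peg_2 (a point): Foot of the +y peg, on the stand's sloping face; the peg points 30 degrees from vertical towards the stand's -x.
- spanner_1: Short steel ring spanner, 118 mm long, 7 mm thick, lying flat on the floor of the box; may be absent. Origin: underside, mid-shaft; x runs along the shaft to the ring. Shaft 10.5 mm wide from x = -32 to +31 mm: grip it there. Ring 28 mm outside, 18 mm hole; at the other end an open jaw 23 mm wide, to x = -59 mm.
- spanner_1_eye (a point): Centre of the hole in spanner_1's ring, at half its thickness: 45 mm along x from the spanner's origin, 3.5 mm above its underside.
- spanner_2: Short steel ring spanner, 118 mm long, 7 mm thick, lying flat on the floor of the box; may be absent. Origin: underside, mid-shaft; x runs along the shaft to the ring. Shaft 10.5 mm wide from x = -32 to +31 mm: grip it there. Ring 28 mm outside, 18 mm hole; at the other end an open jaw 23 mm wide, to x = -59 mm.
- spanner_2_eye (a point): Centre of the hole in spanner_2's ring, at half its thickness: 45 mm along x from the spanner's origin, 3.5 mm above its underside.
- spanner_3: Short steel ring spanner, 118 mm long, 7 mm thick, lying flat on the floor of the box; may be absent. Origin: underside, mid-shaft; x runs along the shaft to the ring. Shaft 10.5 mm wide from x = -32 to +31 mm: grip it there. Ring 28 mm outside, 18 mm hole; at the other end an open jaw 23 mm wide, to x = -59 mm.
- spanner_3_eye (a point): Centre of the hole in spanner_3's ring, at half its thickness: 45 mm along x from the spanner's origin, 3.5 mm above its underside.
- tape_measure: Yellow round tape measure, 52 x 66 x 17 mm, loose; not part of the job.
- thread_spool: Small spool of cream thread, 34 x 57 x 55 mm, loose; not part of the job.
- tailor_chalk: Flat block of tailor's chalk, 51 x 54 x 8 mm, loose; not part of the job.
- head_axis (a point): Axis of the fixed mannequin head that stands beside the work, at half its height of about 310 mm; it reaches up to 105 mm from this axis. An obstacle: keep arm and gripper clear of it.

How it is judged:
By the outcome, as a careful person would: the job done as asked, in the order asked, and still so for the second after the job is handed in, with the robot touching nothing.
Of spanner_1, spanner_2, spanner_3 only 2 to 3 are there at a start; the rules pass over those that are not, and their reading is None.
At some moment in a run one of board_a, board_b, spanner_1, spanner_2, spanner_3 may be knocked a few centimetres aside while the robot is not near it.
Once in a run the grip may slacken for a moment while it holds something.
It also fails if it takes over 210 s, if anything falls off the work surface, if the arm or the gripper's body presses on something with over 40 N, if the wrist force passes 120 N, or if a joint passes its speed limit or range.

## Robot

A 6-joint arm with a two-finger parallel gripper is mounted at the origin on a cart in front of the work surface, level with it; the furniture and walls round the work are solid. World frame = base frame: x ahead of the robot, y to its left, z up, the work surface at z = 0. Lengths are in m, angles in rad, forces in N, time in s.
With the tool pointing down it reaches from about 0.2 to 0.875 m from the base axis. Payload 3.4 kg.
Tool frame: the origin (TCP) lies on the front face of the gripper's body, between the roots of the fingers; the fingertips stand 97 mm ahead of it and the grasp point (between the pads) lies 78 mm ahead of it (finger_overhang is the z of the fingertips in the tool frame, in m); z points along the fingers, y is the line along which they close (so a half turn about z gives the same grasp; the last joint's range is limited). The gripper opens to 94 mm and grips with 3 to 60 N. Pads are 16 mm wide; open, the fingers measure 119 mm over their backs; the gripper's body (75 mm by 177 mm) begins 78 mm behind the grasp point.
Start: joints at [-1.422, 0.276, 1.505, -0, 1.361, -0.121], TCP at [0.153, -0.554, 0.303] pointing down, gripper open.
Joint ranges: [-2.89, 2.89], [-0.75, 2.08], [0.22, 2.7], [-1.18, 4.32], [0.11, 2.71], [-2.7, 2.7]. Speed limits (rad/s): [2.57, 2.57, 3.14, 3.14, 3.14, 3.14].

## Interface

Orientations are given as a unit quaternion [x, y, z, w].
In Python, from plant import get_state, read_camera, get_calibration, job_done, boxes_of, outline_of, finger_overhang gives the robot as it stands. The module is installed in compiled form; this text tells all that it offers.
- The arm moves only by the tool servo_tool, never from a script. Its arguments are lists of equal length, an entry for each row: "dp": the shift along the tool's x, y, z scaled (see below), a list of three; "rotation": the turn, a rotation vector about the tool's x, y, z scaled (see below), a list of three. A call has exactly 8 rows; each row is the pose to reach, as a shift and turn from the pose commanded when the call began, along the tool's axes at that moment; what a row does not reach only later rows make up. The controller multiplies each number of a shift by 0.5 m and each number of a turn by 2 rad. A row lasts 1/12 s, in which the tool goes at most 41.7 mm and 7.16 degrees, less where a joint would pass 70% of its speed; a pose out of reach is approached as far as the arm can. A call with a number of a shift or a turn outside -1 to 1 is refused whole. A call with a gripper value outside its range is refused whole. "claw" is the opening, from 0 (shut) to 1 (fully open), set as the call begins (left out, the last holds). The fingers move at their own pace and stop on an object; "grip_force" is the grip in N (left out, the last holds). Time passes only in rows, so rows that repeat a pose let the fingers close, or fill a call up. It gives the time, the measured TCP pose, the force, the opening and the grip force at its end, in the units of the state.
- get_state(): the state, without advancing time (a new reading comes with each control period).
- read_camera(name): name is "side" or "top" or "wrist"; returns the picture (480x640x3 uint8, blue, green, red); there is no depth.
- get_calibration(name): a dict with "camera_matrix" (3x3 intrinsics, pixels), "rvec" (rotation vector, rad) and "tvec" (3), from world to camera coordinates, as OpenCV has them. Camera axes: x right, y down, z forward; pixel columns grow to the right and rows downward; lengths in m; the calibration is good to about 2 mm. The wrist camera is an equidistant fisheye: a pixel r from the principal point sees the ray r / f radians off the axis. A picture is of the moment at which its call begins: read the wrist's pose just before it. get_calibration takes no time and is no camera call; for the wrist camera it gives the pose at the moment of the call.
- job_done(): hands the job in; it is judged then, once.
Trained networks look in the newest picture that a camera, given by its name, has taken for a name from the list of things; names that differ only in an ending like _2 or _b are one class to them, and where a whole thing is asked for, a point or a joint stands for the part that bears it (a point fixed in the world has none). Each returns a list of dicts, best first, with "score" (0 to 1); they miss things now and then, are a little off and sometimes report something else, mostly with a low value. They report only what shows in the picture. A call takes as long as a camera call.
- boxes_of(camera, name): "centre" ([column, row] as shares, 0 to 1, of the picture: columns of its width, rows of its height, amid what is visible of it).
- outline_of(camera, name): "mask" (480x640 bool, what is visible of it) and "centre" ([column, row] as shares, 0 to 1, of the picture: columns of its width, rows of its height, amid what is visible of it).
The state is a dict: "t": time; "joints": joint angles; "joint_velocities": joint speeds; "effort": joint torques, N m; "position": TCP position; "eef_rot": TCP orientation; "contact_force": force on the tool from outside, world axes, zero at the start; "torque": the same for the moment, N m; "opening": finger opening in m; "grasp_force": force on a finger pad.
Only numpy, scipy, OpenCV 4.12 (cv2) and the standard library are available. Lean on these libraries where they do the work, as an engineer would, in place of code of your own. Each camera call takes 0.05 s, during which the arm holds its last target. There are 200 camera calls.

## Working session

There is one attempt and no reset: what is moved stays moved. The work goes in short steps, Python scripts to look and compute and a tool call to move; the robot and the scene stay as the last step left them, time stands still between calls to the robot, and variables do not carry over. Pictures are saved under pics/ and viewed, at most 14 in all, crops included, and the job is handed in when it is done.

Besides the shell and the picture viewer there is one more tool, called after ">>>" as name(argument=value, ...) on one line, values as JSON. servo_tool: Moves the arm, as the interface text tells. Shifts and turns lie within -1 to 1; 1 stands for 0.5 m of shift or 2 rad of turn. Its arguments: {"type":"object","properties":{"dp":{"type":"array"},"rotation":{"type":"array"},"claw":{"type":"number"},"grip_force":{"type":"number"}},"required":["dp","rotation"]}

```bash
mkdir -p pics; cat > h.py <<'E'
import numpy as np, cv2
from scipy.spatial.transform import Rotation as R
from plant import *
def cal(n):
    c=get_calibration(n); K=np.array(c["camera_matrix"],float); Rm=cv2.Rodrigues(np.array(c["rvec"],float))[0]; t=np.array(c["tvec"],float).ravel()
    return K,Rm,t
def ray(n,uv,c=None):
    K,Rm,t=c or cal(n); x=(uv[0]-K[0,2])/K[0,0]; y=(uv[1]-K[1,2])/K[1,1]
    if n=="wrist":
        r=np.hypot(x,y); d=np.array([x*np.sinc(r/np.pi),y*np.sinc(r/np.pi),np.cos(r)])
    else: d=np.array([x,y,1.])
    d=Rm.T@d; return -Rm.T@t, d/np.linalg.norm(d)
def atz(n,uv,z,c=None):
    o,d=ray(n,uv,c); return o+d*(z-o[2])/d[2]
def proj(n,P,c=None):
    K,Rm,t=c or cal(n); p=(Rm@np.atleast_2d(P).T).T+t
    if n=="wrist":
        rr=np.hypot(p[:,0],p[:,1]); th=np.arctan2(rr,p[:,2]); q=p[:,:2]/np.maximum(rr,1e-9)[:,None]*th[:,None]
    else: q=p[:,:2]/p[:,2:]
    return q*[K[0,0],K[1,1]]+K[:2,2]
def tri(rays):
    A=np.zeros((3,3));b=np.zeros(3)
    for o,d in rays:
        M=np.eye(3)-np.outer(d,d);A+=M;b+=M@o
    return np.linalg.solve(A,b)
E
python3 - <<'E'
from h import *
s=get_state(); print({k:np.round(v,3).tolist() for k,v in s.items()}, finger_overhang)
for n in("top","side","wrist"):
    im=read_camera(n); cv2.imwrite(f"pics/{n}0.png",im)
    K,Rm,t=cal(n); print(n,K.round(1).tolist(),(-Rm.T@t).round(3),Rm[2].round(2))
    for th in "control_box board_a board_b tool_stand spanner_1 tape_measure thread_spool tailor_chalk head_axis".split():
        print(n,th,[(round(d["score"],2),(np.array(d["centre"])*[640,480]).round().tolist()) for d in boxes_of(n,th)][:5])
E
```

```text
{'t': 0.0, 'joints': [-1.422, 0.277, 1.506, 0.0, 1.361, -0.121], 'joint_velocities': [-0.001, -0.001, -0.0, 0.001, -0.0, -0.001], 'effort': [0.004, -40.458, -23.723, 0.07, 0.034, -0.0], 'position': [0.153, -0.554, 0.302], 'eef_rot': [0.991, 0.134, -0.0, -0.001], 'contact_force': [-1.128, -0.832, 0.219], 'torque': [-0.009, -0.011, 0.02], 'grasp_force': 0.0, 'opening': 0.094} 0.0972
top [[623.0, 0.0, 320.8], [0.0, 623.0, 242.1], [0.0, 0.0, 1.0]] [ 0.482 -0.024  1.701] [ 0.06  0.   -1.  ]
top control_box [(0.9, [300.0, 263.0]), (0.47, [321.0, 258.0])]
top board_a [(0.79, [220.0, 301.0]), (0.69, [378.0, 298.0]), (0.56, [284.0, 279.0])]
top board_b [(0.79, [220.0, 301.0]), (0.69, [378.0, 298.0]), (0.56, [284.0, 279.0])]
top tool_stand [(0.77, [200.0, 242.0]), (0.74, [376.0, 300.0])]
top spanner_1 [(0.72, [280.0, 270.0]), (0.57, [323.0, 265.0]), (0.47, [300.0, 269.0])]
top tape_measure [(0.64, [300.0, 263.0]), (0.54, [288.0, 211.0]), (0.25, [318.0, 259.0])]
top thread_spool [(0.45, [458.0, 260.0])]
top tailor_chalk [(0.69, [204.0, 247.0]), (0.56, [272.0, 176.0]), (0.48, [279.0, 274.0])]Traceback (most recent call last):
  File "<stdin>", line 7, in <module>
ValueError: it knows: bay, board, control_box, peg, spanner, spanner_1_eye, spanner_2_eye, spanner_3_eye, tailor_chalk, tape_measure, thread_spool, tool_stand
```

```bash
python3 - <<'E'
from h import *
im=read_camera("top"); c=im[150:350,150:510]; cv2.imwrite("pics/top1.png",cv2.resize(c,(800,444),interpolation=cv2.INTER_CUBIC))
im=read_camera("side"); cv2.imwrite("pics/side1.png",im)
for n in ["side"]:
    K,Rm,t=cal(n); print(n,K.round(1).tolist(),(-Rm.T@t).round(3),Rm[2].round(2))
for n in("top","side"):
    for th in "peg spanner_1_eye bay".split()+(["board","spanner","tool_stand","control_box"] if n=="side" else []):
        print(n,th,[(round(d["score"],2),(np.array(d["centre"])*[640,480]).round(1).tolist()) for d in boxes_of(n,th)][:8])
E
```

```text
side [[566.6, 0.0, 314.7], [0.0, 566.6, 230.1], [0.0, 0.0, 1.0]] [0.176 0.632 1.115] [ 0.32 -0.53 -0.79]
top peg [(0.94, [202.8, 246.1])]
top spanner_1_eye [(0.65, [321.5, 261.5])]
top bay [(0.6, [302.7, 262.5]), (0.46, [284.0, 279.1])]
side peg [(0.63, [324.0, 313.3]), (0.6, [240.3, 372.5])]
side spanner_1_eye [(0.72, [327.5, 314.2]), (0.57, [325.8, 272.4])]
side bay [(0.87, [322.5, 289.7])]
side board [(0.82, [314.9, 385.3]), (0.72, [398.2, 244.8])]
side spanner [(0.66, [318.9, 295.0]), (0.54, [329.8, 268.7])]
side tool_stand [(0.88, [238.7, 372.2])]
side control_box [(0.74, [325.1, 290.7])]
```

View pics/top1.png

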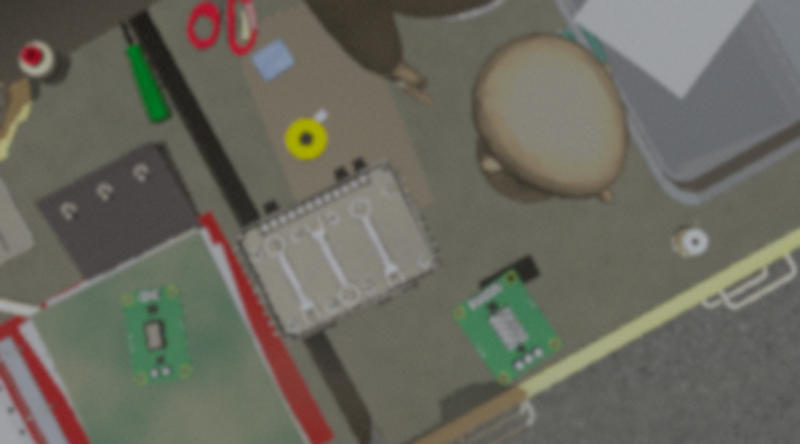

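View pics/side1.png

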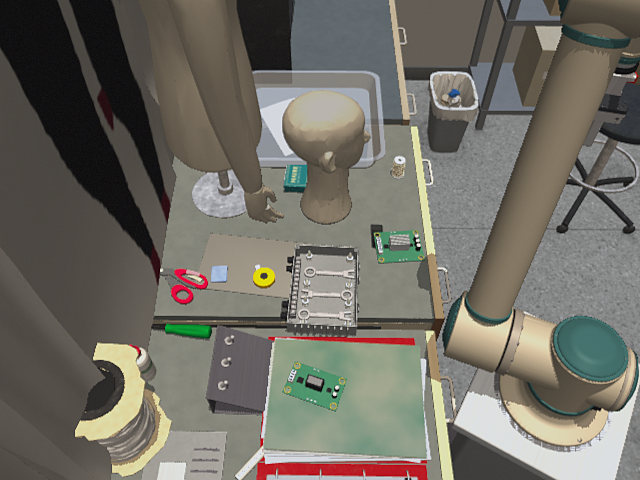

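The top view shows three spanners in the box at crop (275–390, 210–310), board_b on the book at about (157,335), board_a at (505,325), and the stand at (120,205) with three pegs. The head is at (550,115). In the side view the box is at (325,290), board_a at (400,245) and board_b at (315,383).

```bash
python3 - <<'E'
from h import *
f=lambda u,v:(u/800*360+150,v/444*200+150)
for nm,(u,v),z in [("boxL",(240,235),.044),("boxTR",(388,165),.044),("boxBR",(438,262),.044),("boxBL",(290,335),.044),("sp1a",(275,245),.01),("sp1b",(305,308),.01),("sp2a",(318,228),.01),("sp2b",(348,295),.01),("sp3a",(360,208),.01),("sp3b",(392,270),.01),("bA",(507,327),.01),("bB",(155,335),.02),("peg0",(70,212),.09),("peg1",(105,192),.09),("peg2",(141,173),.09),("head",(550,115),.3),("spool",(690,240),.03),("tape",(305,138),.02)]:
    print(nm,atz("top",f(u,v),z).round(3))
print("peg net",atz("top",(202.8,246.1),.08).round(3))
# board heights: tri of net centres
for a,b in [((220,301),(314.9,385.3)),((378,298),(398.2,244.8))]:
    print(tri([ray("top",a),ray("side",b)]).round(3))
s=get_state(); print(R.from_quat(s["eef_rot"]).as_matrix().round(3).tolist())
K,Rm,t=cal("wrist"); print(K,(-Rm.T@t).round(3),Rm.round(3).tolist())
E
```

```text
boxL [0.536 0.147 0.044]
boxTR [ 0.623 -0.028  0.044]
boxBR [ 0.508 -0.09   0.044]
boxBL [0.418 0.085 0.044]
sp1a [0.526 0.108 0.01 ]
sp1b [0.45 0.07 0.01]
sp2a [0.547 0.056 0.01 ]
sp2b [0.466 0.018 0.01 ]
sp3a [0.573 0.005 0.01 ]
sp3b [ 0.498 -0.036  0.01 ]
bA [ 0.431 -0.177  0.01 ]
bB [0.414 0.25  0.02 ]
peg0 [0.558 0.341 0.09 ]
peg1 [0.582 0.301 0.09 ]
peg2 [0.605 0.26  0.09 ]
head [ 0.656 -0.192  0.3  ]
spool [ 0.54  -0.394  0.03 ]
tape [0.657 0.073 0.02 ]
peg net [0.558 0.288 0.08 ]
[0.414 0.247 0.032]
[ 0.429 -0.177  0.   ]
[[0.964, 0.267, -0.0], [0.267, -0.964, -0.0], [-0.0, 0.0, -1.0]]
[[371.64829954   0.         321.53623168]
 [  0.         371.64829954 242.85088048]
 [  0.           0.           1.        ]] [ 0.22  -0.536  0.385] [[0.267, -0.964, -0.001], [-0.935, -0.259, 0.242], [-0.233, -0.063, -0.97]]
```

```bash
cat >> h.py <<'E'
def Rt(yaw,tilt=0):  # tool down, x-axis at yaw (deg); tilt about tool y (deg): + leans tool z
    return (R.from_euler("z",yaw,degrees=True)*R.from_matrix(np.diag([1,-1,-1]))*R.from_euler("y",tilt,degrees=True))
def go(p,Rg,frm=None):
    "numbers of a move from the measured pose (or frm) to TCP p, orientation Rg"
    if frm is None: s=get_state(); frm=(np.array(s["position"]),R.from_quat(s["eef_rot"]))
    d=frm[1].inv().apply(np.array(p)-frm[0]); r=(frm[1].inv()*Rg).as_rotvec()
    print("dp",(d/.5).round(4).tolist(),"rot",(r/2).round(4).tolist(),"rows",round(max(np.linalg.norm(d)/.0417,np.degrees(np.linalg.norm(r))/7.16),1))
    return (np.array(p),Rg)
E
python3 - <<'E'
from h import *
go([.50,.02,.30],Rt(28))
E
```

```text
dp [0.9745, -0.9221, 0.0053] rot [0.0001, 0.0, -0.1094] rows 16.1
```

>>> servo_tool(dp=[[0.06,-0.057,0],[0.12,-0.114,0],[0.18,-0.171,0],[0.24,-0.228,0],[0.3,-0.285,0],[0.36,-0.342,0],[0.42,-0.4,0],[0.48,-0.456,0]], rotation=[[0,0,0],[0,0,0],[0,0,0],[0,0,0],[0,0,0],[0,0,0],[0,0,0],[0,0,0]])

```text
t: 1.72
position: [0.3242, -0.2686, 0.3029]
eef_rot: [0.991, 0.134, 0.0, 0.0]
contact_force: [0.2, -1.2, 0.4]
opening: 0.0942
grasp_force: 0.0
```

>>> servo_tool(dp=[[0.06,-0.057,0],[0.12,-0.114,0],[0.18,-0.171,0],[0.24,-0.228,0],[0.3,-0.285,0],[0.36,-0.342,0],[0.42,-0.4,0],[0.48,-0.456,0]], rotation=[[0,0,-0.02],[0,0,-0.04],[0,0,-0.06],[0,0,-0.08],[0,0,-0.1],[0,0,-0.11],[0,0,-0.11],[0,0,-0.11]])

```text
t: 2.38
position: [0.4949, 0.0154, 0.303]
eef_rot: [0.97, 0.243, 0.0, 0.0]
contact_force: [0.5, -1.2, 0.4]
opening: 0.0936
grasp_force: 0.0
```

```bash
python3 - <<'E'
from h import *
import pickle
c=cal("wrist"); im=read_camera("wrist"); cv2.imwrite("pics/w1.png",im); pickle.dump(c,open("w1.pkl","wb"))
s=get_state(); print(s["t"],s["position"].round(4) if hasattr(s["position"],"round") else s["position"])
for th in "control_box spanner_1 spanner_1_eye bay board peg tool_stand".split():
    print(th,[(round(d["score"],2),(np.array(d["centre"])*[640,480]).round(1).tolist()) for d in boxes_of("wrist",th)][:8])
E
```

```text
2.4333 [0.4988 0.0213 0.3029]
control_box [(0.72, [323.3, 188.1])]
spanner_1 [(0.65, [307.1, 196.0]), (0.59, [255.8, 195.5])]
spanner_1_eye [(0.63, [364.4, 204.5])]
bay [(0.96, [323.2, 192.8])]
board [(0.85, [97.8, 191.7]), (0.59, [411.6, 331.9])]
peg [(0.59, [120.8, 51.4])]
tool_stand [(0.56, [121.1, 48.5])]
```

View pics/w1.png

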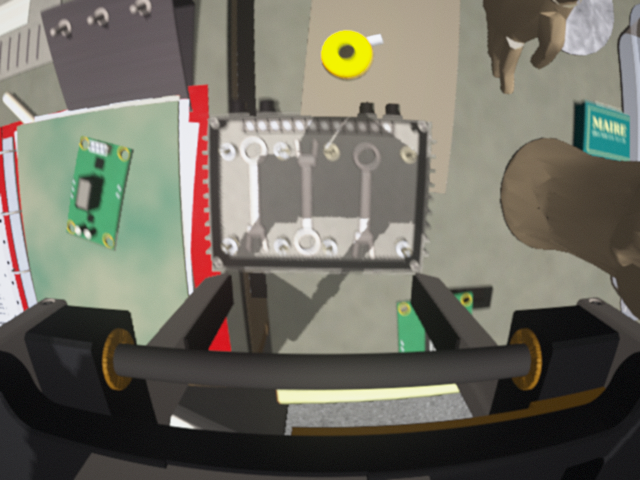

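The wrist view shows the box at (323,190). Left spanner: ring at (254,152). Middle spanner: reversed, with its ring at (307,240). Right spanner: ring at (367,156). Board_b is at (97,192), and the pegs are at the top left (65,25), (100,15) and (140,5).

```bash
python3 - <<'E'
from h import *
im=cv2.imread("pics/w1.png"); c=im[105:280,200:440]; cv2.imwrite("pics/w1c.png",cv2.resize(c,(800,583),interpolation=cv2.INTER_CUBIC))
E
```

```text
(no output)
```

View pics/w1c.png

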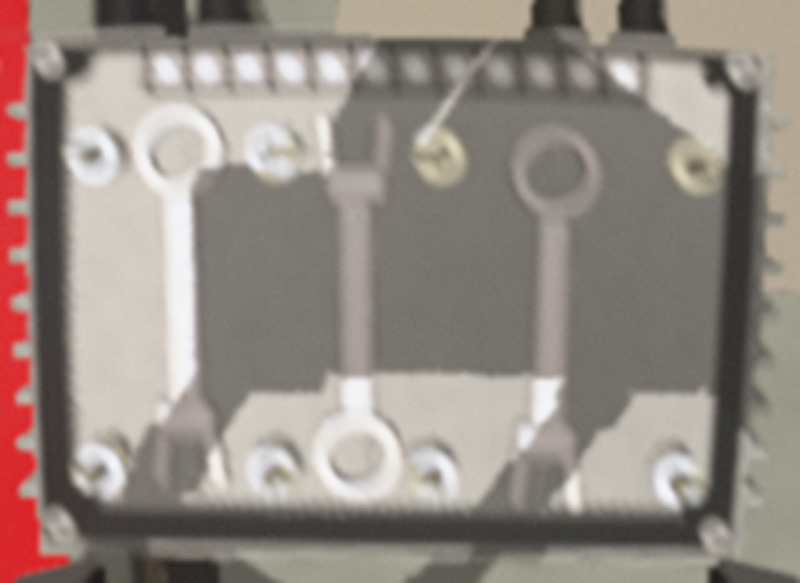

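>>> servo_tool(dp=[[-0.02,0.02,0],[-0.05,0.05,0],[-0.09,0.09,0],[-0.13,0.13,0],[-0.16,0.16,0],[-0.18,0.18,0],[-0.18,0.18,0],[-0.18,0.18,0]], rotation=[[0,0,0],[0,0,0],[0,0,0],[0,0,0],[0,0,0],[0,0,0],[0,0,0],[0,0,0]])

```text
t: 3.45
position: [0.4565, -0.1098, 0.3028]
eef_rot: [0.971, 0.241, 0.0, -0.0]
contact_force: [0.2, 1.3, 0.5]
opening: 0.0942
grasp_force: 0.0
```

```bash
python3 - <<'E'
from h import *
import pickle
c=cal("wrist"); im=read_camera("wrist"); cv2.imwrite("pics/w2.png",im); pickle.dump(c,open("w2.pkl","wb"))
print(get_state()["position"])
x=proj("wrist",[[.52,.028,.03]],c)[0]; print(x)
x0=int(np.clip(x[0]-130,0,380));y0=int(np.clip(x[1]-98,0,284)); print(x0,y0)
cv2.imwrite("pics/w2c.png",cv2.resize(im[y0:y0+195,x0:x0+260],(800,600),interpolation=cv2.INTER_CUBIC))
E
```

```text
[ 0.45682808 -0.10903904  0.30280247]
[226.06908621 102.2193216 ]
96 4
```

View pics/w2c.png

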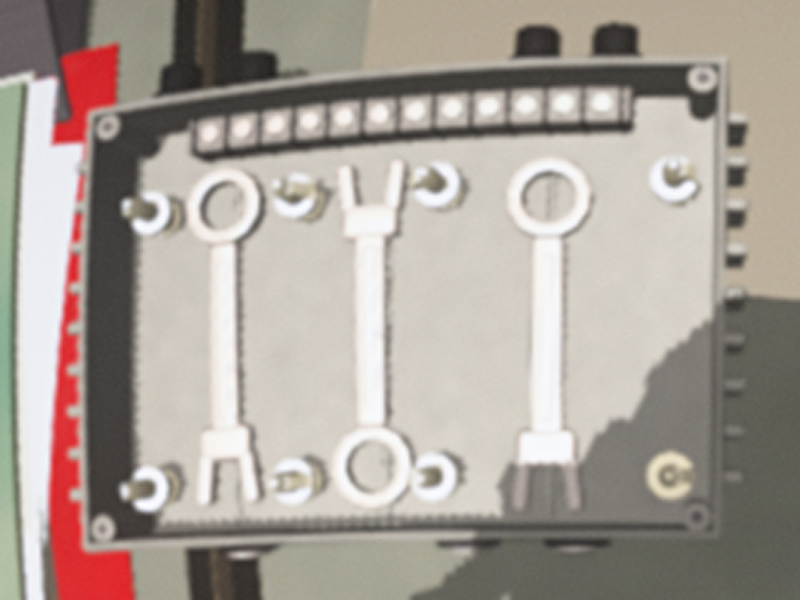

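```bash
cat > m1.py <<'E'
from h import *
import pickle
from scipy.optimize import least_squares
c1=pickle.load(open("w1.pkl","rb"));c2=pickle.load(open("w2.pkl","rb"))
P1=lambda u,v:(u*240/800+200,v*175/583+105)
P2=lambda u,v:(u*.325+96,v*.325+4)
for n,a,b in [("A ring",(177,150),(225,205)),("B ring",(357,456),(373,466)),("C ring",(556,170),(549,197)),
  ("TL",(28,42),(88,112)),("TR",(765,55),(728,60)),("BR",(738,555),(718,543)),("BL",(40,555),(83,550)),("sTL",(48,60),(107,127)),("sTR",(743,72),(703,79)),("sBR",(716,534),(697,517)),("sBL",(60,524),(103,529))]:
    p=tri([ray("wrist",P1(*a),c1),ray("wrist",P2(*b),c2)]); print(n,p.round(4),"z16:",atz("wrist",P1(*a),.016,c1)[:2].round(4),atz("wrist",P2(*b),.016,c2)[:2].round(4))
obj=[(83,105),(83,-105),(-67,-105),(-67,105)]
o1=[(28,42),(765,55),(738,555),(40,555)];o2=[(88,112),(728,60),(718,543),(83,550)]
s1=[(48,60),(743,72),(716,534),(60,524)];s2=[(107,127),(703,79),(697,517),(103,529)]
def W(q,xy,z):
    ca,sa=np.cos(q[2]),np.sin(q[2]); xy=np.array(xy)/1000
    return np.c_[q[0]+ca*xy[:,0]-sa*xy[:,1],q[1]+sa*xy[:,0]+ca*xy[:,1],np.full(len(xy),z)]
ins=lambda k:[(x-np.sign(x)*k,y-np.sign(y)*k) for x,y in obj]
def res(q):
    Z=q[4]
    return np.concatenate([(proj("wrist",W(q,o,Z),c)-np.array([P(*a) for a in m])).ravel() for o,c,P,m in [(obj,c1,P1,o1),(obj,c2,P2,o2),(ins(q[3]),c1,P1,s1),(ins(q[3]),c2,P2,s2)]])
if __name__=="__main__":
    r=least_squares(res,[.52,.028,np.radians(27.5),5,.044],x_scale=[.01,.01,.01,1,.01]); q=r.x
    print("box",q.round(4),np.degrees(q[2]),"rms px",np.sqrt(np.mean(r.fun**2)),r.fun.round(1))
    np.save("box.npy",q)
    st=[(x,y) for x in(48,-48) for y in(89,35,-13,-89)]
    for c,P,nm,o,s in[(c1,P1,"w1c",(200,105),800/240),(c2,P2,"w2c",(96,4),1/.325)]:
        im=cv2.imread(f"pics/{nm}.png")
        for z,col in((.023,(0,0,255)),(.041,(255,0,0))):
            for p in (proj("wrist",W(q,st,z),c)-o)*s: cv2.circle(im,tuple(int(v) for v in p),4,col,1)
        for p in (proj("wrist",W(q,obj,.044),c)-o)*s: cv2.circle(im,tuple(int(v) for v in p),5,(0,255,0),1)
        cv2.imwrite(f"pics/{nm}o.png",im)
    a=cv2.resize(cv2.imread("pics/w1co.png"),(400,292));b=cv2.resize(cv2.imread("pics/w2co.png"),(800,600))
    cv2.imwrite("pics/ov.png",b)
E
python3 m1.py
```

```text
A ring [0.526  0.1116 0.0056] z16: [0.5269 0.1098] [0.5257 0.1064]
B ring [0.4667 0.0179 0.0069] z16: [0.469  0.0186] [0.4678 0.0157]
C ring [0.5741 0.0064 0.0059] z16: [0.5742 0.0073] [0.5721 0.0043]
TL [0.5369 0.1587 0.0426] z16: [0.5361 0.1671] [0.5378 0.1774]
TR [ 0.6333 -0.0273  0.0362] z16: [ 0.6372 -0.0314] [ 0.6407 -0.0245]
BR [ 0.499  -0.0964  0.0339] z16: [ 0.4975 -0.1042] [ 0.4965 -0.097 ]
BL [0.4039 0.0906 0.0437] z16: [0.3914 0.0941] [0.3949 0.1041]
sTL [0.5347 0.1527 0.0364] z16: [0.5339 0.1587] [0.5352 0.1663]
sTR [ 0.6248 -0.0238  0.0361] z16: [ 0.6289 -0.028 ] [ 0.6307 -0.0206]
sBR [ 0.5022 -0.0868  0.0339] z16: [ 0.5001 -0.0938] [ 0.5008 -0.087 ]
sBL [0.4115 0.0902 0.0347] z16: [0.4043 0.0923] [0.4054 0.0994]
box [0.5111 0.0289 0.4735 6.6854 0.0389] 27.1301614832542 rms px 0.8352526914104836 [-0.6  0.   0.5 -0.5 -0.6  1.7  0.3 -1.9  1.1 -0.1 -1.2 -0.4  0.1 -1.8
  1.1 -0.5  0.   1.2  0.2  0.8  0.2  1.6  0.1  1.3  0.  -0.1 -0.3 -0.3
 -0.2 -0.6 -0.3 -0.4]
```

View pics/ov.png

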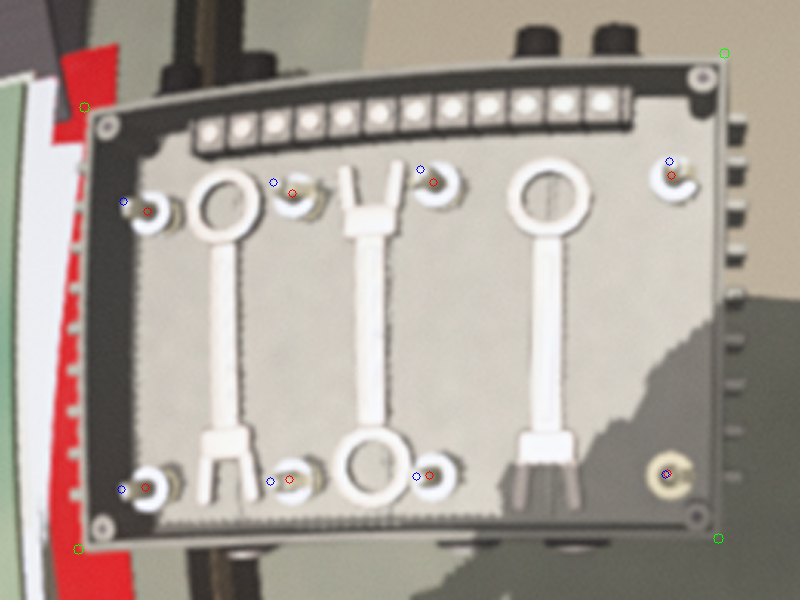

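The overlay shows the fitted standoffs (red and blue circles) 2–4 px off the collars, and up to 10 px off at the top-row tips. The wrist camera apparently has a small pose error, so I'll fit that too.

```bash
cat > m2.py <<'E'
from m1 import *
st=[(x,y) for x in(48,-48) for y in(89,35,-13,-89)]
k1=[(93,155),(272,152),(440,157),(695,165),(100,472),(274,470),(434,474),(680,480)]
k2=[(155,212),(299,195),(441,186),(675,180),(152,488),(297,481),(437,477),(669,475)]
def cc(c,e):
    K,Rm,t=c; dR=R.from_rotvec([e[3],e[4],e[5]]).as_matrix(); return K,dR@Rm,dR@t+e[:3]
def res2(q):
    e=q[4:10]; a,b=cc(c1,e),cc(c2,e)
    L=[(obj,.044,a,P1,o1,1),(obj,.044,b,P2,o2,1),(ins(q[3]),.044,a,P1,s1,1),(ins(q[3]),.044,b,P2,s2,1),(st,.023,a,P1,k1,.6),(st,.023,b,P2,k2,.6)]
    return np.concatenate([w*(proj("wrist",W(q,o,Z),c)-np.array([P(*m_) for m_ in m])).ravel() for o,Z,c,P,m,w in L]+[e[:3]/.002*.7, e[3:]/.006*.7])
if __name__=="__main__":
    r=least_squares(res2,[.51,.028,.47,5]+[0]*6,x_scale=[.01,.01,.01,1]+[.01]*6); q=r.x
    f=r.fun[:-6].reshape(-1,2); print("box",q[:4].round(4),np.degrees(q[2]).round(2),"cam",q[4:].round(4),"rms",np.sqrt((f**2).mean())); print(f.round(1).tolist())
    np.save("box.npy",q[:3]); np.save("cam.npy",q[4:])
    a,b=cc(c1,q[4:]),cc(c2,q[4:])
    for n,u,v in [("A",(177,150),(225,205)),("B",(357,456),(373,466)),("C",(556,170),(549,197))]:
        print(n,tri([ray("wrist",P1(*u),a),ray("wrist",P2(*v),b)]).round(4),atz("wrist",P1(*u),.0125,a).round(4),atz("wrist",P2(*v),.0125,b).round(4))
    for n,v in [("Aj",(226,430)),("Bj",(370,230)),("Cj",(546,430))]: print(n,atz("wrist",P2(*v),.0125,b).round(4))
E
python3 m2.py
```

```text
A ring [0.526  0.1116 0.0056] z16: [0.5269 0.1098] [0.5257 0.1064]
B ring [0.4667 0.0179 0.0069] z16: [0.469  0.0186] [0.4678 0.0157]
C ring [0.5741 0.0064 0.0059] z16: [0.5742 0.0073] [0.5721 0.0043]
TL [0.5369 0.1587 0.0426] z16: [0.5361 0.1671] [0.5378 0.1774]
TR [ 0.6333 -0.0273  0.0362] z16: [ 0.6372 -0.0314] [ 0.6407 -0.0245]
BR [ 0.499  -0.0964  0.0339] z16: [ 0.4975 -0.1042] [ 0.4965 -0.097 ]
BL [0.4039 0.0906 0.0437] z16: [0.3914 0.0941] [0.3949 0.1041]
sTL [0.5347 0.1527 0.0364] z16: [0.5339 0.1587] [0.5352 0.1663]
sTR [ 0.6248 -0.0238  0.0361] z16: [ 0.6289 -0.028 ] [ 0.6307 -0.0206]
sBR [ 0.5022 -0.0868  0.0339] z16: [ 0.5001 -0.0938] [ 0.5008 -0.087 ]
sBL [0.4115 0.0902 0.0347] z16: [0.4043 0.0923] [0.4054 0.0994]
box [0.5123 0.0269 0.469  6.7846] 26.87 cam [ 0.0001 -0.0014  0.0049  0.0002 -0.0051 -0.0058] rms 0.662912268858036
[[-0.3, -0.4], [0.8, -0.7], [-0.3, 1.2], [0.5, -2.0], [0.7, -0.4], [-1.0, -0.3], [0.2, -1.6], [0.6, -0.3], [0.5, 0.9], [0.5, 0.7], [0.5, 1.0], [0.5, 1.0], [-0.4, -0.2], [-0.3, -0.1], [-0.2, -0.6], [-0.7, -0.4], [0.9, 0.9], [0.8, 1.1], [-0.0, 0.5], [-0.3, 0.8], [0.9, -0.2], [0.5, 0.7], [-0.2, 0.4], [-0.7, -0.0], [-0.5, 0.3], [-0.5, 0.3], [-1.0, -0.0], [-0.7, -0.0], [-0.3, -0.2], [-0.6, -0.3], [-0.8, -0.4], [-0.3, -0.3]]
A [0.5274 0.1096 0.0094] [0.5274 0.1092 0.0125] [0.5275 0.108  0.0125]
B [0.4677 0.0161 0.0116] [0.4678 0.0162 0.0125] [0.468  0.0158 0.0125]
C [0.5751 0.004  0.0108] [0.5753 0.0042 0.0125] [0.5745 0.0038 0.0125]
Aj [0.4568 0.0705 0.0125]
Bj [0.5394 0.054  0.0125]
Cj [ 0.5043 -0.0319  0.0125]
```

```bash
python3 - <<'E'
from h import *
go([.50,.26,.32],Rt(28))
E
```

```text
dp [0.4219, -0.6117, -0.034] rot [-0.0001, -0.0003, -0.0007] rows 8.9
```

>>> servo_tool(dp=[[0.03,-0.045,-0.004],[0.09,-0.13,-0.01],[0.14,-0.2,-0.014],[0.195,-0.28,-0.018],[0.25,-0.36,-0.022],[0.305,-0.44,-0.026],[0.36,-0.52,-0.03],[0.4,-0.58,-0.034]], rotation=[[0,0,0],[0,0,0],[0,0,0],[0,0,0],[0,0,0],[0,0,0],[0,0,0],[0,0,0]])

```text
t: 4.17
position: [0.493, 0.2108, 0.3182]
eef_rot: [0.97, 0.243, 0.0, -0.0]
contact_force: [1.1, -0.4, -0.2]
opening: 0.0936
grasp_force: 0.0
```

>>> servo_tool(dp=[[0.02,-0.03,0],[0.02,-0.03,0],[0.02,-0.03,0],[0.02,-0.03,0],[0.02,-0.03,0],[0.02,-0.03,0],[0.02,-0.03,0],[0.02,-0.03,0]], rotation=[[0,0,0],[0,0,0],[0,0,0],[0,0,0],[0,0,0],[0,0,0],[0,0,0],[0,0,0]])

```text
t: 4.83
position: [0.4956, 0.2248, 0.3182]
eef_rot: [0.97, 0.242, 0.0, 0.0]
contact_force: [-0.4, -0.2, 0.2]
opening: 0.0937
grasp_force: 0.0
```

```bash
python3 - <<'E'
from h import *
import pickle
c=cal("wrist"); im=read_camera("wrist"); cv2.imwrite("pics/w3.png",im); pickle.dump(c,open("w3.pkl","wb"))
print(get_state()["position"])
for th in "board peg tool_stand".split():
    print(th,[(round(d["score"],2),(np.array(d["centre"])*[640,480]).round(1).tolist()) for d in boxes_of("wrist",th)][:8])
cv2.imwrite("pics/w3c.png",cv2.resize(im[0:300,160:560],(800,600),interpolation=cv2.INTER_CUBIC))
E
```

```text
[0.49561123 0.22492327 0.31816116]
board [(0.66, [268.6, 277.6])]
peg [(0.65, [288.1, 124.8])]
tool_stand [(0.85, [288.0, 124.5]), (0.34, [469.8, 268.7])]
```

View pics/w3c.png

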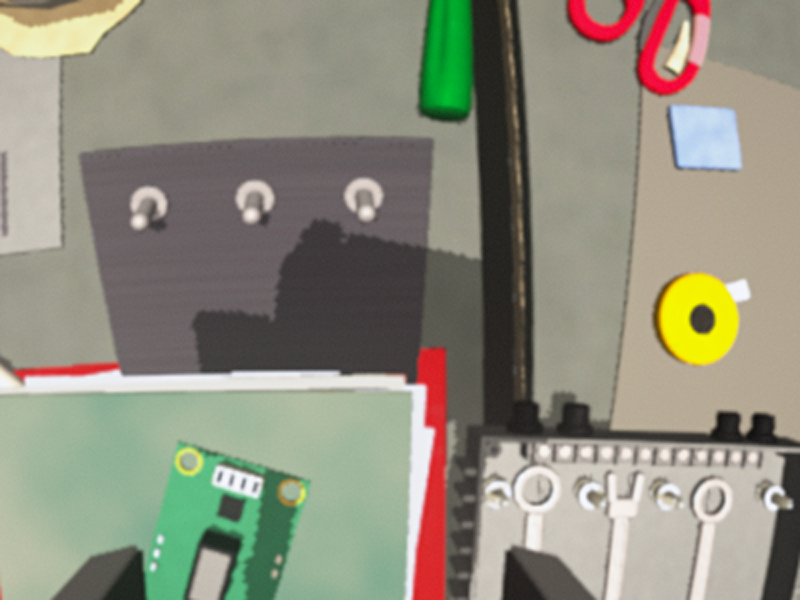

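```bash
cat > m3.py <<'E'
from h import *
import pickle
from scipy.optimize import least_squares
import sys; sys.stdout=open("/dev/null","w")
from m2 import cc
sys.stdout=sys.__stdout__
e=np.load("cam.npy"); c3=cc(pickle.load(open("w3.pkl","rb")),e)
P3=lambda u,v:np.array([u/2+160,v/2])
S,C=.5,np.cos(np.pi/6)
foot=lambda y,n=0:np.array([.046*C-n*S,y,.044+.046*S+n*C])
ys=(.048,0,-.048)
mod=np.array([foot(y,.001) for y in ys]+[foot(y,.023) for y in ys]+[[.073*C,.078,.0805],[.073*C,-.078,.0805]])
obs=np.array([P3(*p) for p in [(148,203),(254,197),(363,197),(141,221),(250,214),(367,213),(80,153),(433,139)]])
def Ws(q,M): return R.from_euler("z",q[2]).apply(M)+[q[0],q[1],q[3]]
if __name__=="__main__":
    for fz in (0,1):
        r=least_squares(lambda q:np.r_[(proj("wrist",Ws(np.r_[q[:3],q[3]*fz],mod),c3)-obs).ravel(),q[3]],[.54,.28,.5,0],x_scale=.01); q=r.x
        print("stand",q.round(4),np.degrees(q[2]).round(2),r.fun[:-1].reshape(-1,2).round(1).tolist())
        if fz==0: np.save("stand.npy",q)
    q=np.load("stand.npy");q[3]=0
    for i,y in enumerate(ys): print("peg",2-i,Ws(q,foot(y)).round(4))
    # top and side check of tips
    for n in("top","side"): print(n,proj(n,Ws(q,np.array([foot(y,.025) for y in ys]))).round(1).tolist())
    for u in [(188,461),(291,491)]: print("b hole",atz("wrist",P3(*u),.03,c3).round(4))
E
python3 m3.py
```

```text
stand [0.5525 0.2871 0.4958 0.    ] 28.41 [[1.2, -0.4], [0.5, -0.1], [-0.4, -1.0], [-0.0, 0.1], [0.7, 0.8], [-1.0, 0.4], [-0.2, -0.1], [-0.7, 0.3]]
stand [0.5523 0.2868 0.4957 0.002 ] 28.4 [[0.9, -0.4], [0.5, -0.1], [-0.1, -1.0], [-0.4, 0.2], [0.7, 0.8], [-0.7, 0.5], [-0.7, -0.3], [-0.1, 0.1]]
peg 2 [0.5647 0.3482 0.067 ]
peg 1 [0.5875 0.306  0.067 ]
peg 0 [0.6104 0.2638 0.067 ]
top [[181.3, 247.2], [197.8, 238.7], [214.3, 230.2]]
side [[226.0, 378.5], [229.4, 355.3], [232.6, 333.3]]
b hole [0.4539 0.2806 0.03  ]
b hole [0.4646 0.2256 0.03  ]
```

```bash
cat > sp.py <<'E'
from h import *
E3={"A":((.5274,.1085),28.3),"B":((.468,.016),208.),"C":((.575,.004),26.9)}
def eye(k): return np.array([*E3[k][0],.0125])
def grasp_tcp(k,h=.1085):
    e,a=E3[k]; a=np.radians(a); return [e[0]-.045*np.cos(a),e[1]-.045*np.sin(a),h]
def place(k,peg,n,gp,gR,flip=False,du=0):
    "TCP pose putting the eye n above the face on peg; gp,gR: TCP pose at the grasp; du: shift up the slope"
    from m3 import Ws,foot
    q=np.load("stand.npy");q[3]=0
    off=gR.inv().apply(eye(k)-gp)
    Rg=Rt(np.degrees(q[2]),30) if not flip else Rt(np.degrees(q[2])+180,-30)
    y=(peg-1)*.048; t=Ws(q,foot(y,n)+np.array([du*.866,0,du*.5]))
    return t-Rg.apply(off),Rg
E
python3 - <<'E'
from sp import *
f=go(grasp_tcp("A",.18),Rt(28.3)); go(grasp_tcp("A"),Rt(28.3),f); print(f[0])
E
```

```text
dp [-0.1437, 0.2366, 0.2761] rot [0.0001, -0.0, -0.0023] rows 4.7
dp [0.0, 0.0, 0.143] rot [0.0, 0.0, 0.0] rows 1.7
[0.48777852 0.08716603 0.18      ]
```

>>> servo_tool(dp=[[-0.02,0.035,0.04],[-0.05,0.08,0.09],[-0.08,0.13,0.15],[-0.11,0.18,0.21],[-0.135,0.222,0.26],[-0.1437,0.2366,0.2761],[-0.1437,0.2366,0.2761],[-0.1437,0.2366,0.2761]], rotation=[[0,0,-0.002],[0,0,-0.002],[0,0,-0.002],[0,0,-0.002],[0,0,-0.002],[0,0,-0.002],[0,0,-0.002],[0,0,-0.002]], claw=0.4, grip_force=30)

```text
t: 5.7
position: [0.4885, 0.0877, 0.1805]
eef_rot: [0.97, 0.244, 0.001, -0.0]
contact_force: [0.8, 0.1, 0.2]
opening: 0.0442
grasp_force: 0.0
```

```bash
python3 - <<'E'
from sp import *
go(grasp_tcp("A"),Rt(28.3)); s=get_state(); print(s["position"],s["opening"])
E
```

```text
dp [-0.002, 0.0003, 0.144] rot [-0.0001, -0.0006, -0.0008] rows 1.7
[0.48853718 0.0877163  0.18052268] 0.044172058414113875
```

>>> servo_tool(dp=[[0,0,0.03],[0,0,0.06],[0,0,0.09],[0,0,0.115],[0,0,0.135],[0,0,0.144],[0,0,0.144],[0,0,0.144]], rotation=[[0,0,0],[0,0,0],[0,0,0],[0,0,0],[0,0,0],[0,0,0],[0,0,0],[0,0,0]])

```text
t: 6.37
position: [0.4889, 0.0884, 0.1091]
eef_rot: [0.97, 0.245, 0.001, 0.0]
contact_force: [-0.2, 0.2, 0.3]
opening: 0.0379
grasp_force: 0.0
```

>>> servo_tool(dp=[[0,0,0],[0,0,0],[0,0,0],[0,0,0],[0,0,0],[0,0,0],[0,0,0],[0,0,0]], rotation=[[0,0,0],[0,0,0],[0,0,0],[0,0,0],[0,0,0],[0,0,0],[0,0,0],[0,0,0]], claw=0)

```text
t: 7.03
position: [0.488, 0.0874, 0.1083]
eef_rot: [0.97, 0.244, 0.0, 0.0]
contact_force: [-1.0, 0.1, 3.5]
opening: 0.0099
grasp_force: 30.0
```

```bash
python3 - <<'E'
from sp import *
import pickle
s=get_state(); print(s["position"],s["opening"],s["grasp_force"],s["contact_force"])
g=(np.array(s["position"]),R.from_quat(s["eef_rot"])); pickle.dump(g,open("gA.pkl","wb"))
p,Rg=place("A",2,.045,*g); p2,_=place("A",2,.0045,*g)
print("pre",p,"ins",p2)
f=go(g[0]+[0,0,.10],g[1]); f=go(p+[0,0,.02],Rg,f); f=go(p,Rg,f); go(p2,Rg,f)
E
```

```text
[0.48796755 0.08741654 0.10828409] 0.009900885649452169 30.000961124897003 [-1.00180089  0.0718356   3.53458542]
pre [0.46869543 0.29639892 0.16660649] ins [0.48650664 0.30603342 0.13153246]
dp [0.0001, 0.0001, -0.2] rot [0.0, 0.0, 0.0] rows 2.4
dp [0.1641, -0.3863, 0.0433] rot [0.0005, 0.2616, -0.001] rows 5.1
dp [-0.02, 0.0, 0.0346] rot [0.0, 0.0, 0.0] rows 0.5
dp [0.0, 0.0, 0.081] rot [0.0, 0.0, 0.0] rows 1.0
```

>>> servo_tool(dp=[[0,0,-0.02],[0,0,-0.05],[0,0,-0.09],[0,0,-0.13],[0,0,-0.17],[0,0,-0.2],[0,0,-0.2],[0,0,-0.2]], rotation=[[0,0,0],[0,0,0],[0,0,0],[0,0,0],[0,0,0],[0,0,0],[0,0,0],[0,0,0]])

```text
t: 7.7
position: [0.4879, 0.0875, 0.208]
eef_rot: [0.97, 0.244, 0.001, 0.0]
contact_force: [-0.2, -0.2, -1.5]
opening: 0.0098
grasp_force: 30.0
```

>>> servo_tool(dp=[[0.01,-0.03,0.003],[0.035,-0.085,0.01],[0.065,-0.15,0.017],[0.09,-0.215,0.024],[0.117,-0.275,0.03],[0.14,-0.335,0.037],[0.158,-0.375,0.042],[0.164,-0.386,0.043]], rotation=[[0,0.02,0],[0,0.06,0],[0,0.1,0],[0,0.145,0],[0,0.19,0],[0,0.23,0],[0,0.255,0],[0,0.2616,-0.001]])

```text
t: 8.37
position: [0.4649, 0.2974, 0.1832]
eef_rot: [0.937, 0.239, 0.248, -0.063]
contact_force: [0.2, -0.2, -1.0]
opening: 0.0098
grasp_force: 30.0
```

```bash
python3 - <<'E'
from sp import *
import pickle
g=pickle.load(open("gA.pkl","rb"))
s=get_state(); print(s["t"],s["position"],s["opening"],s["grasp_force"],s["contact_force"])
p,Rg=place("A",2,.045,*g); p2,_=place("A",2,.0045,*g)
f=go(p,Rg); go(p2,Rg,f)
# predicted eye pixels from the wrist camera, plus crop
from m2 import cc
c=cal("wrist"); im=read_camera("wrist"); 
q=np.load("stand.npy"); q[3]=0
from m3 import Ws,foot
cw=cc(c,np.load("cam.npy"))
off=g[1].inv().apply(eye("A")-g[0]); ee=np.array(s["position"])+R.from_quat(s["eef_rot"]).apply(off)
for P,col in((ee,(0,0,255)),(Ws(q,foot(.048,.025)),(255,0,0)),(Ws(q,foot(.048,0)),(0,255,0))):
    u=proj("wrist",P,cw)[0]; print(u.round(1)); cv2.circle(im,tuple(int(v) for v in u),2,col,1)
u=proj("wrist",ee,cw)[0].astype(int); x0=int(np.clip(u[0]-100,0,440)); y0=int(np.clip(u[1]-75,0,330))
cv2.imwrite("pics/pA.png",cv2.resize(im[y0:y0+150,x0:x0+200],(600,450),interpolation=cv2.INTER_CUBIC)); print(x0,y0)
E
```

```text
8.3667 [0.46490051 0.29742713 0.1832166 ] 0.009781536595451711 30.000057220458984 [ 0.19031498 -0.15795488 -1.03010593]
dp [-0.0115, 0.0054, 0.0317] rot [-0.0009, 0.0027, 0.0013] rows 0.4
dp [0.0, 0.0, 0.081] rot [0.0, 0.0, 0.0] rows 1.0
[320.2 201.4]
[325.3 202.1]
[324.8 196.8]
220 126
```

View pics/pA.png

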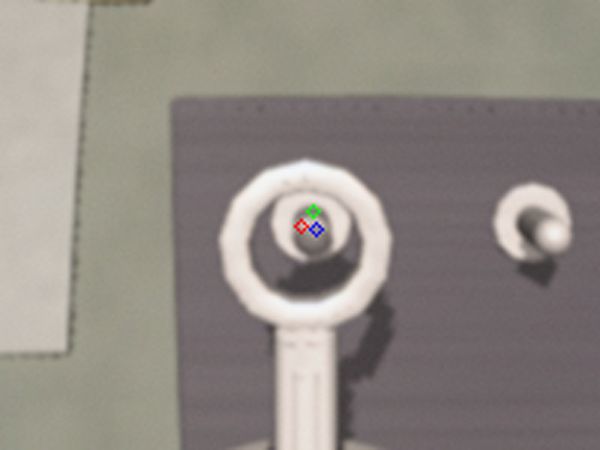

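The crop shows the ring hole centred at (306,243) around the peg tip at (313,232). The ring sits about 2.5 mm further down-slope than predicted, so I'll correct for that and insert.

>>> servo_tool(dp=[[-0.003,0.002,0.016],[-0.0065,0.004,0.031],[-0.0065,0.004,0.04],[-0.0065,0.004,0.06],[-0.0065,0.004,0.08],[-0.0065,0.004,0.1],[-0.0065,0.004,0.112],[-0.0065,0.004,0.112]], rotation=[[0,0.001,0],[0,0.002,0],[0,0.002,0],[0,0.002,0],[0,0.002,0],[0,0.002,0],[0,0.002,0],[0,0.002,0]])

```text
t: 9.08
position: [0.4926, 0.3065, 0.1377]
eef_rot: [0.936, 0.237, 0.254, -0.064]
contact_force: [-3.3, 2.8, 2.5]
opening: 0.01
grasp_force: 30.1
```

```bash
python3 - <<'E'
from sp import *
import pickle
g=pickle.load(open("gA.pkl","rb"))
s=get_state(); print(s["t"],s["position"],s["opening"],s["grasp_force"],s["contact_force"])
p2,Rg=place("A",2,.0045,*g,du=.0025); go(p2,Rg)
E
```

```text
9.0833 [0.49259482 0.30650705 0.13773508] 0.010011129305599257 30.078570870682597 [-3.28521433  2.79140123  2.45493746]
dp [-0.0109, -0.005, 0.0051] rot [0.0005, -0.0035, -0.0001] rows 0.2
```

```bash
python3 - <<'E'
from sp import *
import pickle
g=pickle.load(open("gA.pkl","rb"))
p,Rg=place("A",2,.045,*g); cmd=p+[0,0,.02]+Rg.apply(np.array([-.0065,.004,.112])*.5)
p2,_=place("A",2,.0045,*g,du=.0025); print(cmd); go(p2,Rg,(cmd,Rg))
E
```

```text
[0.49179921 0.30662245 0.13648406]
dp [-0.0085, -0.004, 0.0036] rot [0.0, 0.0, 0.0] rows 0.1
```

>>> servo_tool(dp=[[-0.004,-0.003,0],[-0.0085,-0.005,0],[-0.0085,-0.005,0.002],[-0.0085,-0.005,0.004],[-0.0085,-0.005,0.004],[-0.0085,-0.005,0.004],[-0.0085,-0.005,0.004],[-0.0085,-0.005,0.004]], rotation=[[0,0,0],[0,0,0],[0,0,0],[0,0,0],[0,0,0],[0,0,0],[0,0,0],[0,0,0]])

```text
t: 9.75
position: [0.4907, 0.308, 0.1339]
eef_rot: [0.935, 0.236, 0.256, -0.064]
contact_force: [4.2, 0.8, 5.2]
opening: 0.0095
grasp_force: 30.0
```

```bash
python3 - <<'E'
from sp import *
im=read_camera("wrist"); s=get_state(); print(s["position"],s["opening"],s["contact_force"])
cv2.imwrite("pics/pA2.png",cv2.resize(im[130:280,220:420],(600,450),interpolation=cv2.INTER_CUBIC))
E
```

```text
[0.49070383 0.3079725  0.13389801] 0.009777581695034784 [4.79193117 1.1016134  4.42929917]
```

View pics/pA2.png

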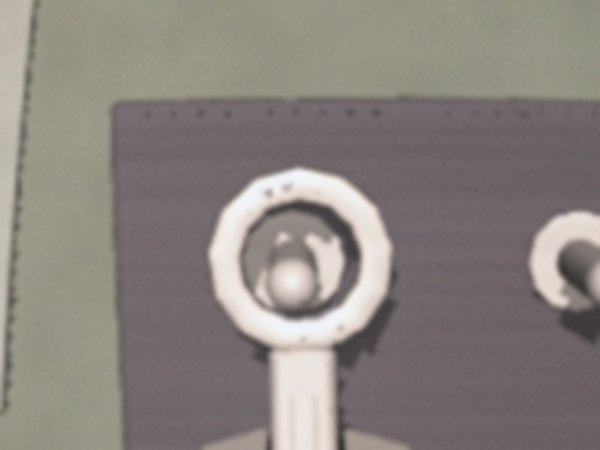

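The peg's tip shows inside the ring at (292,285), so the ring is threaded. I'll release and back off along the peg.

>>> servo_tool(dp=[[0,0,0],[0,0,0],[0,0,0],[0,0,0],[0,0,0],[0,0,0],[0,0,0],[0,0,0]], rotation=[[0,0,0],[0,0,0],[0,0,0],[0,0,0],[0,0,0],[0,0,0],[0,0,0],[0,0,0]], claw=0.3)

```text
t: 10.47
position: [0.4879, 0.3074, 0.1323]
eef_rot: [0.936, 0.237, 0.252, -0.064]
contact_force: [-0.5, 0.2, 0.5]
opening: 0.0281
grasp_force: 0.0
```

>>> servo_tool(dp=[[0,0,-0.02],[0,0,-0.06],[0,0,-0.1],[0,0,-0.14],[0,0,-0.18],[0,0,-0.2],[0,0,-0.2],[0,0,-0.2]], rotation=[[0,0,0],[0,0,0],[0,0,0],[0,0,0],[0,0,0],[0,0,0],[0,0,0],[0,0,0]])

```text
t: 11.13
position: [0.4437, 0.2835, 0.2195]
eef_rot: [0.936, 0.237, 0.253, -0.064]
contact_force: [0.4, -0.4, -0.2]
opening: 0.0281
grasp_force: 0.0
```

```bash
python3 - <<'E'
from sp import *
s=get_state(); print(s["t"],s["position"],s["opening"],s["contact_force"])
f=go(grasp_tcp("B",.20),Rt(28)); go(grasp_tcp("B"),Rt(28),f)
im=read_camera("wrist"); cv2.imwrite("pics/w4.png",im)
for n in("wrist","side"):
    if n=="side": read_camera(n)
    for th in ("spanner","spanner_1_eye"): print(n,[(round(d["score"],2),(np.array(d["centre"])*[640,480]).round(1).tolist()) for d in boxes_of(n,th)][:8])
E
```

```text
11.1333 [0.44374854 0.28349545 0.21953992] 0.02809115291847128 [ 0.44276014 -0.40509247 -0.19423185]
dp [-0.1251, 0.4943, -0.0274] rot [-0.0006, -0.2644, 0.0035] rows 6.1
dp [0.0, 0.0, 0.183] rot [0.0, 0.0, 0.0] rows 2.2
wrist [(0.8, [323.7, 252.4])]
wrist [(0.66, [333.2, 408.4])]
side [(0.68, [243.2, 389.0]), (0.63, [327.1, 269.2]), (0.47, [314.0, 295.4])]
side [(0.77, [323.2, 273.2])]
```

>>> servo_tool(dp=[[-0.01,0.04,-0.01],[-0.03,0.1,-0.02],[-0.05,0.19,-0.027],[-0.07,0.27,-0.027],[-0.09,0.35,-0.027],[-0.11,0.43,-0.027],[-0.122,0.48,-0.027],[-0.1251,0.4943,-0.0274]], rotation=[[0,-0.03,0],[0,-0.07,0],[0,-0.11,0],[0,-0.15,0],[0,-0.19,0.001],[0,-0.23,0.002],[0,-0.255,0.003],[0,-0.2644,0.0035]], claw=0.4)

```text
t: 12.1
position: [0.5105, 0.0333, 0.1981]
eef_rot: [0.971, 0.24, -0.002, 0.001]
contact_force: [0.2, 0.8, -0.4]
opening: 0.0372
grasp_force: 0.0
```

>>> servo_tool(dp=[[0,0,0.01],[0,0,0.05],[0,0,0.09],[0,0,0.13],[0,0,0.16],[0,0,0.17],[0,0,0.17],[0,0,0.17]], rotation=[[0,0,0],[0,0,0],[0,0,0],[0,0,0],[0,0,0],[0,0,0],[0,0,0],[0,0,0]])

```text
t: 12.77
position: [0.5072, 0.0381, 0.1146]
eef_rot: [0.97, 0.243, -0.001, -0.001]
contact_force: [0.1, -0.7, -0.1]
opening: 0.0375
grasp_force: 0.0
```

```bash
python3 - <<'E'
from sp import *
s=get_state(); print(s["t"],s["position"],s["opening"],s["contact_force"])
go(grasp_tcp("B",.1085),Rt(28))
E
```

```text
12.7667 [0.50723787 0.0381029  0.11460323] 0.037529925116151774 [ 0.05511558 -0.73968131 -0.074153  ]
dp [-0.0, 0.0022, 0.0122] rot [-0.0008, 0.0006, 0.0007] rows 0.1
```

>>> servo_tool(dp=[[0,0,0.006],[0,0,0.012],[0,0,0.012],[0,0,0.012],[0,0,0.012],[0,0,0.012],[0,0,0.012],[0,0,0.012]], rotation=[[0,0,0],[0,0,0],[0,0,0],[0,0,0],[0,0,0],[0,0,0],[0,0,0],[0,0,0]], claw=0)

```text
t: 13.43
position: [0.5077, 0.0371, 0.1087]
eef_rot: [0.97, 0.242, -0.001, -0.0]
contact_force: [0.4, 0.4, 2.4]
opening: 0.0098
grasp_force: 30.0
```

>>> servo_tool(dp=[[0,0,0],[0,0,0],[0,0,-0.02],[0,0,-0.06],[0,0,-0.11],[0,0,-0.17],[0,0,-0.22],[0,0,-0.24]], rotation=[[0,0,0],[0,0,0],[0,0,0],[0,0,0],[0,0,0],[0,0,0],[0,0,0],[0,0,0]])

```text
t: 14.1
position: [0.5093, 0.037, 0.2322]
eef_rot: [0.97, 0.242, 0.002, 0.001]
contact_force: [1.1, -0.4, -0.2]
opening: 0.0095
grasp_force: 30.0
```

```bash
python3 - <<'E'
from sp import *
import pickle
s=get_state(); print(s["t"],s["position"],s["opening"],s["grasp_force"],s["contact_force"])
g=(np.array([.5072,.0375,.1083]),Rt(28)); pickle.dump(g,open("gB.pkl","wb"))
p,Rg=place("B",1,.045,*g,flip=True)
print(p)
f=go(p+[0,0,.06],Rt(205))
f2=go(p+[0,0,.02],Rg,f)
E
```

```text
14.1 [0.50925353 0.03701059 0.23215146] 0.009507471923920064 29.999447464942932 [ 1.06376792 -0.37685095 -0.19866911]
[0.4918249  0.25357988 0.16658378]
dp [0.1727, -0.3988, 0.0109] rot [0.0029, 0.0016, -1.5444] rows 24.7
dp [0.0, 0.0, 0.08] rot [-0.0078, -0.2617, -0.0291] rows 4.2
```

>>> servo_tool(dp=[[0.01,-0.03,0],[0.035,-0.08,0],[0.06,-0.14,0],[0.09,-0.21,0],[0.115,-0.27,0],[0.145,-0.335,0],[0.165,-0.38,0],[0.173,-0.399,0]], rotation=[[0,0,-0.04],[0,0,-0.1],[0,0,-0.16],[0,0,-0.22],[0,0,-0.28],[0,0,-0.34],[0,0,-0.4],[0,0,-0.46]])

```text
t: 14.77
position: [0.4896, 0.257, 0.2277]
eef_rot: [0.759, 0.651, -0.001, -0.002]
contact_force: [0.2, -0.1, -0.5]
opening: 0.0106
grasp_force: 3.0
```

>>> servo_tool(dp=[[0,0,0],[0,0,0],[0,0,0],[0,0,0],[0,0,0],[0,0,0],[0,0,0],[0,0,0]], rotation=[[0,0,-0.06],[0,0,-0.12],[0,0,-0.18],[0,0,-0.24],[0,0,-0.3],[0,0,-0.36],[0,0,-0.42],[0,0,-0.48]])

```text
t: 15.43
position: [0.4899, 0.2537, 0.2276]
eef_rot: [0.374, 0.927, -0.001, -0.002]
contact_force: [0.5, 0.7, -0.4]
opening: 0.0103
grasp_force: 30.0
```

>>> servo_tool(dp=[[0,0,0],[0,0,0],[0,0,0],[0,0,0],[0,0,0],[0,0,0],[0,0,0],[0,0,0]], rotation=[[0,0,-0.06],[0,0,-0.12],[0,0,-0.18],[0,0,-0.24],[0,0,-0.3],[0,0,-0.36],[0,0,-0.42],[0,0,-0.48]])

```text
t: 16.1
position: [0.4899, 0.2536, 0.2276]
eef_rot: [-0.097, 0.995, -0.0, -0.002]
contact_force: [0.1, 1.4, -0.9]
opening: 0.0099
grasp_force: 30.0
```

>>> servo_tool(dp=[[0,0,0],[0,0,0],[0,0,0],[0,0,0],[0,0,0],[0,0,0],[0,0,0],[0,0,0]], rotation=[[0,0,-0.06],[0,0,-0.12],[0,0,-0.124],[0,0,-0.124],[0,0,-0.124],[0,0,-0.124],[0,0,-0.124],[0,0,-0.124]])

```text
t: 16.77
position: [0.4904, 0.2538, 0.2284]
eef_rot: [-0.216, 0.976, 0.0, -0.001]
contact_force: [-0.0, -0.2, -0.2]
opening: 0.0099
grasp_force: 30.0
```

```bash
python3 - <<'E'
from sp import *
import pickle
g=pickle.load(open("gB.pkl","rb"))
s=get_state(); print(s["t"],s["position"],s["opening"],s["eef_rot"],s["joints"])
p,Rg=place("B",1,.045,*g,flip=True)
go(p+[0,0,.01],Rg)
E
```

```text
16.7667 [0.49042987 0.25383933 0.22844066] 0.009912210114525434 [-2.15646036e-01  9.76471060e-01  3.42275578e-04 -9.69468325e-04] [ 3.51109480e-01  2.94719555e-01  1.67102988e+00  1.01438837e-03
  1.17767373e+00 -1.65478329e+00]
dp [-0.0025, -0.0018, 0.1037] rot [-0.0074, -0.2626, -0.03] rows 4.2
```

>>> servo_tool(dp=[[0,0,0.01],[0,0,0.03],[0,0,0.05],[0,0,0.07],[-0.001,-0.001,0.09],[-0.002,-0.001,0.1],[-0.0025,-0.002,0.1037],[-0.0025,-0.002,0.1037]], rotation=[[0,-0.04,-0.005],[-0.001,-0.08,-0.01],[-0.002,-0.12,-0.015],[-0.003,-0.16,-0.02],[-0.004,-0.2,-0.025],[-0.006,-0.24,-0.03],[-0.0074,-0.2626,-0.03],[-0.0074,-0.2626,-0.03]])

```text
t: 17.43
position: [0.4891, 0.2524, 0.1747]
eef_rot: [-0.237, 0.937, 0.064, 0.249]
contact_force: [-0.9, 0.6, -0.6]
opening: 0.0099
grasp_force: 30.0
```

```bash
cat > chk.py <<'E'
from sp import *
import pickle,sys
from m2 import cc
from m3 import Ws,foot
def check(k,peg,cams=("wrist","side"),name="x",half=50):
    g=pickle.load(open(f"g{k}.pkl","rb")); s=get_state(); print(s["t"],s["position"],s["opening"],s["contact_force"])
    q=np.load("stand.npy"); q[3]=0; y=(peg-1)*.048
    off=g[1].inv().apply(eye(k)-g[0]); ee=np.array(s["position"])+R.from_quat(s["eef_rot"]).apply(off)
    out=[]
    for n in cams:
        c=cal(n); im=read_camera(n); c=cc(c,np.load("cam.npy")) if n=="wrist" else c
        h=half if n!="wrist" else 90
        u=proj(n,ee,c)[0]; x0=int(np.clip(u[0]-h,0,640-2*h)); y0=int(np.clip(u[1]-h,0,480-2*h))
        k_=400/(2*h); cr=cv2.resize(im[y0:y0+2*h,x0:x0+2*h],(400,400),interpolation=cv2.INTER_CUBIC)
        for P,col in((ee,(0,0,255)),(Ws(q,foot(y,.025)),(255,0,0)),(Ws(q,foot(y,0)),(0,255,0))):
            v=(proj(n,P,c)[0]-[x0,y0]+.5)*k_; print(n,v.round(0)); cv2.circle(cr,tuple(int(a) for a in v),3,col,1)
        out.append(cr)
    cv2.imwrite(f"pics/{name}.png",np.hstack(out))
E
python3 - <<'E'
from chk import *
check("B",1,name="pB")
E
```

```text
A ring [0.526  0.1116 0.0056] z16: [0.5269 0.1098] [0.5257 0.1064]
B ring [0.4667 0.0179 0.0069] z16: [0.469  0.0186] [0.4678 0.0157]
C ring [0.5741 0.0064 0.0059] z16: [0.5742 0.0073] [0.5721 0.0043]
TL [0.5369 0.1587 0.0426] z16: [0.5361 0.1671] [0.5378 0.1774]
TR [ 0.6333 -0.0273  0.0362] z16: [ 0.6372 -0.0314] [ 0.6407 -0.0245]
BR [ 0.499  -0.0964  0.0339] z16: [ 0.4975 -0.1042] [ 0.4965 -0.097 ]
BL [0.4039 0.0906 0.0437] z16: [0.3914 0.0941] [0.3949 0.1041]
sTL [0.5347 0.1527 0.0364] z16: [0.5339 0.1587] [0.5352 0.1663]
sTR [ 0.6248 -0.0238  0.0361] z16: [ 0.6289 -0.028 ] [ 0.6307 -0.0206]
sBR [ 0.5022 -0.0868  0.0339] z16: [ 0.5001 -0.0938] [ 0.5008 -0.087 ]
sBL [0.4115 0.0902 0.0347] z16: [0.4043 0.0923] [0.4054 0.0994]
17.4333 [0.48910784 0.2524415  0.17474914] 0.009923065927456837 [-0.89505406  0.62864984 -0.62706321]
wrist [202. 202.]
wrist [200. 147.]
wrist [200. 110.]
side [204. 206.]
side [184. 227.]
side [164. 245.]
```

View pics/pB.png

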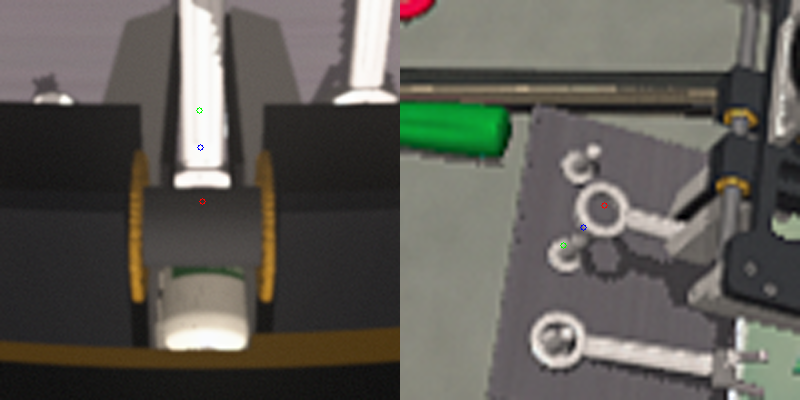

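In the side half of the crop the ring is at (202,208), where it was predicted. Peg_1's foot is at (168,254) against a predicted (164,245). The wrist camera is biased about 2 mm, which doubles on the half-turned spanner, so I'll correct for it.

```bash
sed -i '/^for n,a,b in \[("A ring"/,/print(n,p.round/d' m1.py; python3 - <<'E'
from sp import *
import pickle
g=pickle.load(open("gB.pkl","rb"))
p,Rg=place("B",1,.045,*g,flip=True); cmd=p+[0,0,.01]
t=p+Rg.apply([.0025,.0035,0]); print(t)
f=go(t,Rg,(cmd,Rg)); go(t,Rg)
E
```

```text
[0.48825536 0.25562827 0.16533378]
dp [0.015, 0.007, 0.0173] rot [0.0, 0.0, 0.0] rows 0.3
dp [0.015, 0.0073, 0.0177] rot [0.0002, -0.0005, -0.0001] rows 0.3
```

>>> servo_tool(dp=[[0.008,0.004,0.009],[0.015,0.007,0.0175],[0.015,0.007,0.0175],[0.015,0.007,0.0175],[0.015,0.007,0.0175],[0.015,0.007,0.0175],[0.015,0.007,0.0175],[0.015,0.007,0.0175]], rotation=[[0,0,0],[0,0,0],[0,0,0],[0,0,0],[0,0,0],[0,0,0],[0,0,0],[0,0,0]])

```text
t: 18.2
position: [0.4885, 0.2556, 0.1655]
eef_rot: [-0.237, 0.936, 0.064, 0.251]
contact_force: [0.2, 0.8, -0.5]
opening: 0.0098
grasp_force: 30.0
```

```bash
python3 - <<'E'
from chk import *
check("B",1,cams=("side","top"),name="pB2",half=30)
E
```

```text
18.2 [0.48849859 0.25558825 0.16547274] 0.009826967085818001 [ 0.21277097  0.76294377 -0.50621627]
side [205. 206.]
side [173. 219.]
side [140. 249.]
top [206. 203.]
top [209. 175.]
top [205. 150.]
```

View pics/pB2.png

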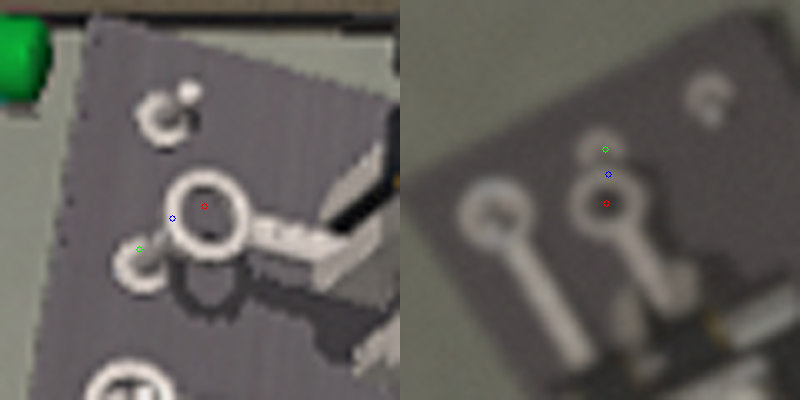

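The side half shows the ring at (206,215) near the extended peg axis at about (200,209). In the top half the ring is at (606,203) against an axis at (607,195). So I'll shift 2 mm up-slope, then insert.

>>> servo_tool(dp=[[-0.004,-0.0015,0],[-0.004,-0.0015,0.015],[-0.004,-0.0015,0.03],[-0.004,-0.0015,0.045],[-0.004,-0.0015,0.06],[-0.004,-0.0015,0.075],[-0.004,-0.0015,0.08],[-0.004,-0.0015,0.08]], rotation=[[0,0,0],[0,0,0],[0,0,0],[0,0,0],[0,0,0],[0,0,0],[0,0,0],[0,0,0]])

```text
t: 18.97
position: [0.508, 0.2653, 0.1337]
eef_rot: [-0.237, 0.936, 0.064, 0.253]
contact_force: [-12.9, -8.5, 23.5]
opening: 0.01
grasp_force: 30.0
```

```bash
python3 - <<'E'
from chk import *
check("B",1,cams=("side","top"),name="pB3",half=30)
E
```

```text
18.9667 [0.50802004 0.26526442 0.13365118] 0.010006862981405433 [-12.9275911   -8.50695111  23.47441705]
side [204. 208.]
side [233. 179.]
side [200. 209.]
top [206. 204.]
top [215. 221.]
top [212. 196.]
```

View pics/pB3.png

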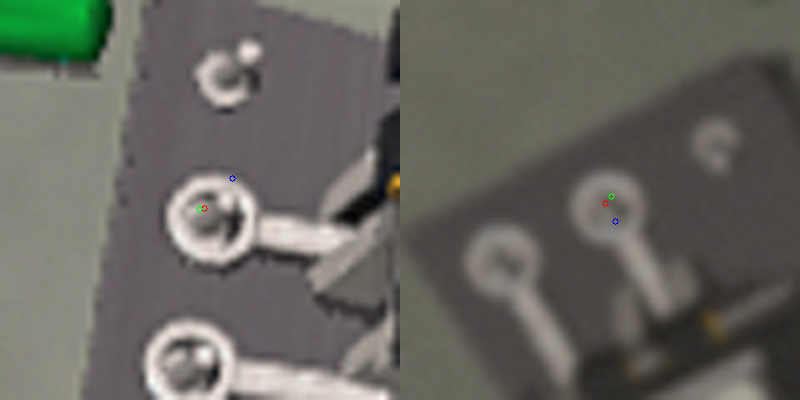

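The peg is through the ring in both views: side (212,215), top (606,205). The ring is pressed flat on the face. I'll relieve the press, release, and back off.

>>> servo_tool(dp=[[0,0,-0.002],[0,0,-0.004],[0,0,-0.004],[0,0,-0.004],[0,0,-0.004],[0,0,-0.004],[0,0,-0.004],[0,0,-0.004]], rotation=[[0,0,0],[0,0,0],[0,0,0],[0,0,0],[0,0,0],[0,0,0],[0,0,0],[0,0,0]], claw=0.3)

```text
t: 19.73
position: [0.5069, 0.2648, 0.1331]
eef_rot: [-0.237, 0.936, 0.064, 0.251]
contact_force: [-0.5, -0.6, -0.7]
opening: 0.0281
grasp_force: 0.0
```

>>> servo_tool(dp=[[0,0,-0.02],[0,0,-0.06],[0,0,-0.1],[0,0,-0.14],[0,0,-0.18],[0,0,-0.21],[0,0,-0.22],[0,0,-0.22]], rotation=[[0,0,0],[0,0,0],[0,0,0],[0,0,0],[0,0,0],[0,0,0],[0,0,0],[0,0,0]])

```text
t: 20.4
position: [0.4587, 0.2386, 0.23]
eef_rot: [-0.237, 0.936, 0.064, 0.252]
contact_force: [0.2, -0.5, -0.4]
opening: 0.028
grasp_force: 0.0
```

```bash
python3 - <<'E'
from sp import *
s=get_state(); print(s["t"],s["position"],s["opening"])
go(np.array(s["position"]),Rt(208)); 
f=(np.array(s["position"]),Rt(208)); go(grasp_tcp("C",.25),Rt(27),f)
for n in ["side"]:
    read_camera(n)
    for th in ("spanner","spanner_1_eye","board"): print(n,[(round(d["score"],2),(np.array(d["centre"])*[640,480]).round(1).tolist()) for d in boxes_of(n,th)][:8])
E
```

```text
20.4 [0.45868883 0.23857161 0.22999178] 0.028049061138814526
dp [0.0, 0.0, 0.0] rot [0.0007, 0.2632, 0.0039] rows 4.2
dp [0.1048, -0.5217, -0.04] rot [-0.0, -0.0, -1.5621] rows 25.0
side [(0.73, [245.8, 387.3]), (0.65, [245.2, 366.3])]
side [(0.47, [312.2, 271.7]), (0.28, [322.5, 262.9])]
side [(0.63, [318.2, 386.1])]
```

>>> servo_tool(dp=[[0,0,0],[0,0,0],[0,0,0],[0,0,0],[0,0,0],[0,0,0],[0,0,0],[0,0,0]], rotation=[[0,0.05,0],[0,0.11,0.001],[0,0.17,0.002],[0,0.22,0.003],[0,0.2632,0.004],[0,0.2632,0.004],[0,0.2632,0.004],[0,0.2632,0.004]], claw=0.4)

```text
t: 21.27
position: [0.4579, 0.2384, 0.2275]
eef_rot: [-0.242, 0.97, 0.001, -0.002]
contact_force: [-0.5, -0.2, 0.0]
opening: 0.0377
grasp_force: 0.0
```

>>> servo_tool(dp=[[0.01,-0.04,-0.01],[0.025,-0.12,-0.02],[0.04,-0.2,-0.03],[0.055,-0.28,-0.04],[0.07,-0.36,-0.04],[0.09,-0.44,-0.04],[0.1,-0.5,-0.04],[0.105,-0.522,-0.04]], rotation=[[0,0,0.04],[0,0,0.1],[0,0,0.16],[0,0,0.22],[0,0,0.28],[0,0,0.34],[0,0,0.4],[0,0,0.46]])

```text
t: 21.93
position: [0.535, -0.0205, 0.2483]
eef_rot: [0.219, 0.976, -0.001, -0.0]
contact_force: [0.5, 0.6, -0.3]
opening: 0.0379
grasp_force: 0.0
```

>>> servo_tool(dp=[[0,0,0],[0,0,0],[0,0,0],[0,0,0],[0,0,0],[0,0,0],[0,0,0],[0,0,0]], rotation=[[0,0,0.06],[0,0,0.12],[0,0,0.18],[0,0,0.24],[0,0,0.3],[0,0,0.36],[0,0,0.42],[0,0,0.48]])

```text
t: 22.6
position: [0.5335, -0.0164, 0.2481]
eef_rot: [0.643, 0.766, -0.001, -0.001]
contact_force: [-0.9, 0.1, -0.6]
opening: 0.0375
grasp_force: 0.0
```

>>> servo_tool(dp=[[0,0,0],[0,0,0],[0,0,0],[0,0,0],[0,0,0],[0,0,0],[0,0,0],[0,0,0]], rotation=[[0,0,0.06],[0,0,0.12],[0,0,0.18],[0,0,0.24],[0,0,0.3],[0,0,0.36],[0,0,0.42],[0,0,0.48]])

```text
t: 23.27
position: [0.5335, -0.0164, 0.2482]
eef_rot: [0.924, 0.382, -0.001, -0.001]
contact_force: [0.3, -0.2, 1.1]
opening: 0.0375
grasp_force: 0.0
```

>>> servo_tool(dp=[[0,0,0],[0,0,0],[0,0,0],[0,0,0],[0,0,0],[0,0,0],[0,0,0],[0,0,0]], rotation=[[0,0,0.06],[0,0,0.12],[0,0,0.16],[0,0,0.16],[0,0,0.16],[0,0,0.16],[0,0,0.16],[0,0,0.16]])

```text
t: 23.93
position: [0.5347, -0.0165, 0.2483]
eef_rot: [0.972, 0.233, -0.001, -0.001]
contact_force: [-0.3, 0.0, -0.0]
opening: 0.0378
grasp_force: 0.0
```

```bash
python3 - <<'E'
from chk import *
s=get_state(); print(s["t"],s["position"],s["opening"],s["eef_rot"])
go(grasp_tcp("C",.16),Rt(27))
c=cc(cal("wrist"),np.load("cam.npy")); im=read_camera("wrist"); cv2.imwrite("pics/w5.png",im); pickle.dump(cal("wrist"),open("w5.pkl","wb"))
for k,v in (("eye",eye("C")),("mid",[.5349,-.0163,.0125])): u=proj("wrist",v,c)[0]; print(k,u); cv2.circle(im,tuple(int(a) for a in u),3,(0,0,255),1)
cv2.imwrite("pics/w5c.png",im[:360])
E
```

```text
23.9333 [ 0.53469806 -0.0165073   0.24831113] 0.03781753878372109 [ 9.72376543e-01  2.33412576e-01 -1.43841365e-03 -5.98751960e-04]
dp [0.0009, 0.0002, 0.1766] rot [-0.0009, 0.0013, -0.0] rows 2.1
eye [320.38914026 178.93825739]
mid [320.49771503 229.58636521]
```

View pics/w5c.png

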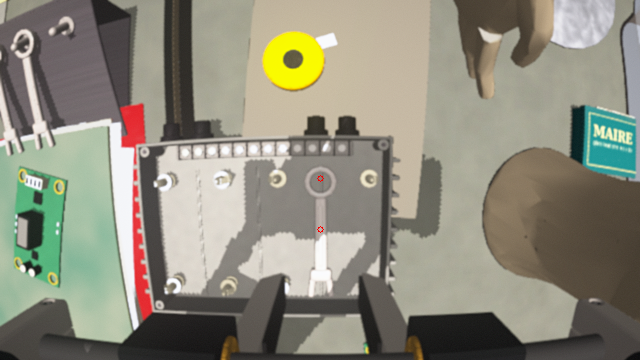

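Spanner C is untouched: ring at (320,180), on the predicted mark. The other two hang on the stand at top left. I'll grasp C.

>>> servo_tool(dp=[[0,0,0.03],[0,0,0.08],[0,0,0.14],[0,0,0.2],[0,0,0.25],[0,0,0.275],[0,0,0.279],[0,0,0.279]], rotation=[[-0.001,0.001,0],[-0.001,0.001,0],[-0.001,0.001,0],[-0.001,0.001,0],[-0.001,0.001,0],[-0.001,0.001,0],[-0.001,0.001,0],[-0.001,0.001,0]])

```text
t: 24.65
position: [0.5341, -0.0164, 0.1078]
eef_rot: [0.972, 0.233, -0.001, -0.0]
contact_force: [-1.1, 0.5, -0.9]
opening: 0.0374
grasp_force: 0.0
```

>>> servo_tool(dp=[[0,0,0],[0,0,0],[0,0,0],[0,0,0],[0,0,0],[0,0,0],[0,0,0],[0,0,0]], rotation=[[0,0,0],[0,0,0],[0,0,0],[0,0,0],[0,0,0],[0,0,0],[0,0,0],[0,0,0]], claw=0)

```text
t: 25.32
position: [0.5346, -0.0164, 0.1093]
eef_rot: [0.972, 0.233, 0.0, 0.0]
contact_force: [-0.4, 1.1, 5.3]
opening: 0.0096
grasp_force: 30.0
```

```bash
python3 - <<'E'
from sp import *
import pickle
s=get_state(); print(s["t"],s["position"],s["opening"],s["grasp_force"],s["contact_force"])
g=(np.array(s["position"]),R.from_quat(s["eef_rot"])); pickle.dump(g,open("gC.pkl","wb"))
p,Rg=place("C",0,.045,*g,du=.002); p2,_=place("C",0,.0055,*g,du=.002)
f=go(g[0]+[0,0,.12],g[1]); f=go(p+[0,0,.02],Rg,f); f=go(p,Rg,f); go(p2,Rg,f); print(p,p2)
E
```

```text
25.3167 [ 0.53461923 -0.01639473  0.10927706] 0.009590605132806226 30.001148879528046 [-0.39982813  1.10409441  5.30200632]
dp [-0.0, 0.0001, -0.24] rot [0.0, 0.0, 0.0] rows 2.9
dp [0.1724, -0.4255, 0.082] rot [0.0035, 0.2618, -0.0124] rows 5.6
dp [-0.02, 0.0, 0.0346] rot [0.0, 0.0, 0.0] rows 0.5
dp [0.0, 0.0, 0.079] rot [0.0, 0.0, 0.0] rows 0.9
[0.51503203 0.21231422 0.1681596 ] [0.53240345 0.22171083 0.1339516 ]
```

>>> servo_tool(dp=[[0,0,-0.02],[0,0,-0.06],[0,0,-0.11],[0,0,-0.16],[0,0,-0.21],[0,0,-0.24],[0,0,-0.24],[0,0,-0.24]], rotation=[[0,0,0],[0,0,0],[0,0,0],[0,0,0],[0,0,0],[0,0,0],[0,0,0],[0,0,0]])

```text
t: 25.98
position: [0.5346, -0.0165, 0.2294]
eef_rot: [0.972, 0.233, 0.0, 0.001]
contact_force: [-0.4, 0.3, -0.4]
opening: 0.0096
grasp_force: 30.0
```

>>> servo_tool(dp=[[0.012,-0.03,0.003],[0.035,-0.085,0.01],[0.065,-0.16,0.02],[0.095,-0.235,0.033],[0.125,-0.305,0.048],[0.15,-0.37,0.065],[0.168,-0.415,0.078],[0.1724,-0.4255,0.082]], rotation=[[0,0.02,0],[0.001,0.06,-0.002],[0.001,0.1,-0.004],[0.002,0.145,-0.006],[0.002,0.19,-0.008],[0.003,0.23,-0.01],[0.003,0.255,-0.012],[0.0035,0.2618,-0.0124]])

```text
t: 26.65
position: [0.51, 0.2142, 0.1837]
eef_rot: [0.937, 0.239, 0.247, -0.065]
contact_force: [-0.8, -0.3, -1.3]
opening: 0.0099
grasp_force: 30.0
```

>>> servo_tool(dp=[[-0.01,0,0.015],[-0.02,0,0.034],[-0.02,0,0.034],[-0.02,0,0.034],[-0.02,0,0.034],[-0.02,0,0.034],[-0.02,0,0.034],[-0.02,0,0.034]], rotation=[[0,0,0],[0,0,0],[0,0,0],[0,0,0],[0,0,0],[0,0,0],[0,0,0],[0,0,0]])

```text
t: 27.32
position: [0.515, 0.212, 0.1685]
eef_rot: [0.936, 0.237, 0.251, -0.063]
contact_force: [-0.3, 0.4, -0.4]
opening: 0.0096
grasp_force: 30.0
```

```bash
python3 - <<'E'
from chk import *
g=pickle.load(open("gC.pkl","rb")); p,Rg=place("C",0,.045,*g,du=.002); go(p,Rg)
check("C",0,name="pC",half=30)
# hole/peg in wrist: ring centre via network
for n in("wrist","side"):
  for th in ("spanner_1_eye","peg"): print(n,[(round(d["score"],2),(np.array(d["centre"])*[640,480]).round(1).tolist()) for d in boxes_of(n,th)][:8])
E
```

```text
dp [-0.0001, -0.0005, 0.0007] rot [0.0001, -0.0001, -0.0001] rows 0.0
27.3167 [0.51502315 0.2120298  0.16847448] 0.009613329058073723 [-0.311329    0.42135153 -0.43391131]
wrist [201. 201.]
wrist [200. 199.]
wrist [200. 188.]
side [208. 209.]
side [188. 239.]
side [155. 270.]
wrist [(0.94, [321.8, 252.5])]
wrist [(0.7, [242.7, 224.7])]
side [(0.46, [237.0, 334.4]), (0.35, [318.9, 387.2])]
side [(0.65, [236.9, 376.1])]
```

```bash
python3 - <<'E'
from chk import *
im=cv2.cvtColor(read_camera("wrist"),cv2.COLOR_BGR2GRAY); cv2.imwrite("pics/w6.png",im)
s=get_state()
ci=cv2.HoughCircles(cv2.GaussianBlur(im[170:310,250:400],(0,0),1),cv2.HOUGH_GRADIENT,1,10,param1=80,param2=14,minRadius=14,maxRadius=34)
print((ci[0][:5]+[250,170,0]).round(1).tolist())
x,y,_=ci[0][0]+[250,170,0]; x,y=int(x),int(y)
print(im[y-24:y+25:3,x-33:x+34:3])
E
```

```text
[[322.5, 210.5, 24.5], [324.5, 199.5, 21.0], [315.5, 193.5, 14.9]]
[[119 120 120 120 137 238 247 240 233 226 218 207 220 226 233 239 244 204
  117 119 120 119 118]
 [117 117 116 148 238 245 240 222 196 165 165 210 212 200 199 229 235 241
  208 116 116 112 115]
 [119 116 115 228 240 234 217 188 192 129 135 123 208 231 213 176 224 231
  237 174 114 114 115]
 [120 118 138 236 234 217 210 234 148 130 142 128 154 233 236 117 180 224
  231 214 114 115 115]
 [114 114 184 235 229 185 230 235 122 145 164 141 139 233 228 108 113 217
  227 228 129 112 112]
 [117 117 226 235 229 139 211 233 117 135 145 132 132 232 201 117 114 188
  229 231 186 115 117]
 [115 130 232 233 223 110 137 230 180 109 121 116 132 195 101 104 114 135
  231 230 206 114 118]
 [118 119 223 230 222 107 118 140 208 132 123 130 131  82  73  73  78 142
  230 227 191 116 120]
 [117 113 213 231 231 115 116 100  95  77  89  75  73  74  74  73  71 172
  230 225 171 112 114]
 [113 113 196 232 234 144 108  73  74  75  74  72  73  75  76  73  83 209
  233 227 142 112 113]
 [119 118 169 228 234 222 112  75  77  74  74  86 100  95  83  98 151 235
  231 223 126 117 118]
 [117 116 120 208 229 235 206 104  76  93 105 120 118 119 118 140 236 233
  222 173 115 120 118]
 [116 117 115 147 221 233 239 227 161 124 120 122 122 136 188 238 238 225
  203  83  77 113 112]
 [115 116 116 112 170 229 236 243 245 232 220 219 224 242 246 240 232 222
  116  72  84 118 116]
 [118 117 116 116 115 183 222 233 239 245 246 246 246 244 235 226 207 160
   73  76  98 116 116]
 [116 115 116 118 116 115 104 176 217 227 228 227 219 225 207 162 117  93
   76  73  78 116 116]
 [116 115 115 115 117 117  94  71 181 195 209 211 201 212 149 115 113  75
   75  73  95 115 115]]
```

>>> servo_tool(dp=[[0,0,0.01],[0,0,0.022],[0,0,0.035],[0,0,0.05],[0,0,0.065],[0,0,0.075],[0,0,0.078],[0,0,0.078]], rotation=[[0,0,0],[0,0,0],[0,0,0],[0,0,0],[0,0,0],[0,0,0],[0,0,0],[0,0,0]])

```text
t: 28.33
position: [0.5316, 0.2214, 0.1364]
eef_rot: [0.936, 0.237, 0.252, -0.064]
contact_force: [-15.3, -8.8, 26.3]
opening: 0.0103
grasp_force: 30.0
```

```bash
python3 - <<'E'
from chk import *
s=get_state(); print(s["position"],s["contact_force"],s["opening"])
im=cv2.cvtColor(read_camera("wrist"),cv2.COLOR_BGR2GRAY); cv2.imwrite("pics/w7.png",im)
print(im[186:246:3,286:356:3])
E
```

```text
[0.53160893 0.22144732 0.13638391] [-15.27352828  -8.7893759   26.26814301] 0.010312270872014391
[[121 122 118 122 123 121 120 180 246 251 250 250 249 250 250 249 240 141
  120 121 121 121 121 119]
 [122 122 121 123 122 120 195 250 250 249 248 247 244 247 248 249 249 245
  156 123 124 123 124 121]
 [123 126 124 124 124 216 250 249 248 237 206 151 139 170 219 244 249 249
  247 174 125 125 125 126]
 [126 125 125 124 199 251 249 247 213 120 189 183 239 210 138 118 238 248
  248 248 148 127 128 123]
 [122 122 122 125 244 249 246 189 122 172 235 232 236 237 234 183  94 232
  249 247 202 118 120 122]
 [121 121 121 156 248 249 227 146 221 154 145 144 148 220 234 236 163 128
  248 247 240 126 121 121]
 [122 122 121 222 250 249 181 204 232 133 159 169 139 156 236 236 214 107
  237 248 245 162 122 123]
 [121 122 120 246 250 247 139 236 206 187 227 232 213 140 235 237 231 103
  188 250 247 213 118 120]
 [119 120 117 237 249 247 195 237 187 224 241 244 231 180 232 236 190 116
  182 250 246 195 120 120]
 [124 124 121 223 248 249 147 223 179 219 238 236 227 174 227 235 153 120
  208 250 244 170 12
[... 317 characters left out ...]
22 120 121 146 242 249 250 216 135  93  80  78  79  92 159 239 250
  247 219 100  92 121 120]
 [121 120 119 121 118 196 246 250 250 250 182 169 178 179 240 251 250 249
  238 131 117 120 125 124]
 [124 123 123 123 121 126 225 243 248 250 250 251 250 251 250 250 246 239
  166 103 124 124 124 123]
 [125 124 123 123 124 126  97 118 219 241 247 247 246 246 245 238 197 109
   82 126 126 126 126 125]
 [121 122 123 121 123 121 124 119  84 151 209 213 207 208 198 123  80  82
  106 123 122 122 123 123]
 [122 121 122 121 123 123 122 124 119 227 247 247 247 247 243 177 102 117
  121 122 122 123 122 123]
 [120 122 122 124 122 123 124 122 121 230 250 249 249 249 245 179 123 125
  123 124 125 123 124 123]]
```

The peg tip and washer show centred inside the ring hole and the ring rests on the washer, so C is threaded. I'll release.

>>> servo_tool(dp=[[0,0,-0.002],[0,0,-0.004],[0,0,-0.004],[0,0,-0.004],[0,0,-0.004],[0,0,-0.004],[0,0,-0.004],[0,0,-0.004]], rotation=[[0,0,0],[0,0,0],[0,0,0],[0,0,0],[0,0,0],[0,0,0],[0,0,0],[0,0,0]], claw=0.3)

```text
t: 29.05
position: [0.531, 0.2211, 0.1357]
eef_rot: [0.937, 0.237, 0.25, -0.064]
contact_force: [-0.3, 0.6, -0.8]
opening: 0.0284
grasp_force: 0.0
```

>>> servo_tool(dp=[[0,0,-0.02],[0,0,-0.06],[0,0,-0.1],[0,0,-0.14],[0,0,-0.18],[0,0,-0.22],[0,0,-0.25],[0,0,-0.26]], rotation=[[0,0,0],[0,0,0],[0,0,0],[0,0,0],[0,0,0],[0,0,0],[0,0,0],[0,0,0]])

```text
t: 29.72
position: [0.4738, 0.1899, 0.2508]
eef_rot: [0.936, 0.237, 0.252, -0.063]
contact_force: [1.3, 0.0, 0.1]
opening: 0.0282
grasp_force: 0.0
```

```bash
python3 - <<'E'
from sp import *
s=get_state(); print(s["t"],s["position"],s["opening"])
for n in ("side","top"):
    im=read_camera(n); cv2.imwrite(f"pics/{n}8.png",im)
    for th in ("spanner","board"): print(n,[(round(d["score"],2),(np.array(d["centre"])*[640,480]).round(1).tolist()) for d in boxes_of(n,th)][:8])
go([.39,.22,.30],Rt(28))
E
```

```text
29.7167 [0.47381309 0.18988613 0.25077904] 0.028208687895149995
side [(0.89, [250.1, 387.3]), (0.69, [248.9, 339.3]), (0.69, [254.0, 368.7]), (0.45, [342.0, 309.0])]
side [(0.7, [406.3, 252.6]), (0.6, [317.3, 387.6])]
top [(0.51, [207.6, 257.6]), (0.5, [224.0, 243.1]), (0.46, [188.7, 257.3]), (0.29, [218.2, 312.9])]
top [(0.96, [376.2, 298.6]), (0.5, [219.5, 317.0]), (0.18, [287.7, 212.3])]
dp [-0.0508, -0.1323, -0.1503] rot [-0.0015, -0.2605, 0.0035] rows 4.2
```

All three spanners now show on the stand (side view at (250,387), (249,339), (254,369)). Next I'll pin down the wrist camera's lateral bias by viewing the box at opposite yaws.

```bash
python3 - <<'E'
from sp import *
go([.51,.025,.30],Rt(28))
E
```

```text
dp [-0.0285, 0.325, -0.1381] rot [-0.0015, -0.2605, 0.0035] rows 4.2
```

>>> servo_tool(dp=[[0,0.02,-0.02],[-0.005,0.07,-0.05],[-0.012,0.14,-0.08],[-0.02,0.21,-0.11],[-0.025,0.27,-0.13],[-0.0285,0.315,-0.138],[-0.0285,0.325,-0.138],[-0.0285,0.325,-0.138]], rotation=[[0,-0.04,0],[0,-0.09,0.001],[0,-0.14,0.002],[-0.001,-0.19,0.003],[-0.0015,-0.24,0.0035],[-0.0015,-0.2605,0.0035],[-0.0015,-0.2605,0.0035],[-0.0015,-0.2605,0.0035]], claw=0.6)

```text
t: 30.68
position: [0.5112, 0.0242, 0.2996]
eef_rot: [0.971, 0.241, 0.0, -0.0]
contact_force: [0.4, 0.2, 0.5]
opening: 0.056
grasp_force: 0.0
```

>>> servo_tool(dp=[[0,0,0],[0,0,0],[0,0,0],[0,0,0],[0,0,0],[0,0,0],[0,0,0],[0,0,0]], rotation=[[0,0,0],[0,0,0],[0,0,0],[0,0,0],[0,0,0],[0,0,0],[0,0,0],[0,0,0]])

```text
t: 31.35
position: [0.5099, 0.025, 0.3013]
eef_rot: [0.97, 0.242, 0.001, 0.0]
contact_force: [-0.2, 0.2, 0.8]
opening: 0.0564
grasp_force: 0.0
```

```bash
python3 - <<'E'
from h import *
import pickle
s=get_state(); c=cal("wrist"); im=read_camera("wrist"); cv2.imwrite("pics/v28.png",im); pickle.dump((c,s),open("v28.pkl","wb")); print(s["t"],s["position"],s["eef_rot"])
E
```

```text
31.35 [0.50994376 0.02504632 0.30130302] [9.70295558e-01 2.41919603e-01 1.18526513e-03 1.75262778e-04]
```

>>> servo_tool(dp=[[0,0,0],[0,0,0],[0,0,0],[0,0,0],[0,0,0],[0,0,0],[0,0,0],[0,0,0]], rotation=[[0,0,-0.06],[0,0,-0.12],[0,0,-0.18],[0,0,-0.24],[0,0,-0.3],[0,0,-0.36],[0,0,-0.42],[0,0,-0.48]])

```text
t: 32.07
position: [0.5101, 0.0249, 0.3011]
eef_rot: [0.747, 0.665, 0.001, 0.001]
contact_force: [0.3, 0.3, 0.4]
opening: 0.0565
grasp_force: 0.0
```

>>> servo_tool(dp=[[0,0,0],[0,0,0],[0,0,0],[0,0,0],[0,0,0],[0,0,0],[0,0,0],[0,0,0]], rotation=[[0,0,-0.06],[0,0,-0.12],[0,0,-0.18],[0,0,-0.24],[0,0,-0.3],[0,0,-0.36],[0,0,-0.42],[0,0,-0.48]])

```text
t: 32.73
position: [0.5101, 0.0248, 0.3011]
eef_rot: [0.356, 0.935, 0.0, 0.001]
contact_force: [-1.0, -1.2, 0.0]
opening: 0.0562
grasp_force: 0.0
```

>>> servo_tool(dp=[[0,0,0],[0,0,0],[0,0,0],[0,0,0],[0,0,0],[0,0,0],[0,0,0],[0,0,0]], rotation=[[0,0,-0.06],[0,0,-0.12],[0,0,-0.18],[0,0,-0.24],[0,0,-0.3],[0,0,-0.36],[0,0,-0.42],[0,0,-0.48]])

```text
t: 33.4
position: [0.5101, 0.0248, 0.3012]
eef_rot: [-0.116, 0.993, -0.0, 0.001]
contact_force: [0.7, -1.0, 0.2]
opening: 0.0563
grasp_force: 0.0
```

>>> servo_tool(dp=[[0,0,0],[0,0,0],[0,0,0],[0,0,0],[0,0,0],[0,0,0],[0,0,0],[0,0,0]], rotation=[[0,0,-0.06],[0,0,-0.12],[0,0,-0.13],[0,0,-0.13],[0,0,-0.13],[0,0,-0.13],[0,0,-0.13],[0,0,-0.13]])

```text
t: 34.07
position: [0.51, 0.0249, 0.3012]
eef_rot: [-0.241, 0.971, -0.0, 0.001]
contact_force: [0.2, 0.5, 0.4]
opening: 0.0563
grasp_force: 0.0
```

```bash
cat > bias.py <<'E'
from h import *
import pickle
from m2 import cc
from m1 import W
e=np.load("cam.npy"); q=np.load("box.npy")
def rect(im,c,x0,x1,y0,y1,z,s=.0005):
    xs=np.arange(x1,x0,-s); ys=np.arange(y1,y0,-s)   # row: -x', col: -y'
    X,Y=np.meshgrid(xs,ys,indexing="ij"); P=W(q,np.c_[X.ravel(),Y.ravel()]*1000,z)
    uv=proj("wrist",P,c).astype(np.float32).reshape(*X.shape,2)
    return cv2.remap(im,uv[...,0],uv[...,1],cv2.INTER_LINEAR)
if __name__=="__main__":
    s=get_state(); c=cal("wrist"); im=read_camera("wrist"); cv2.imwrite("pics/v208.png",im); pickle.dump((c,s),open("v208.pkl","wb")); print(s["t"],s["position"],s["eef_rot"])
    i1=cv2.imread("pics/v28.png",0); c1=cc(pickle.load(open("v28.pkl","rb"))[0],e); i2=cv2.imread("pics/v208.png",0); c2=cc(c,e)
    print("visible tests", proj("wrist",W(q,[(83,105),(83,-105),(-67,-105),(-67,105)],.044),c2).round().tolist())
    for nm,cx,cy in [("TL",.076,.098),("TR",.076,-.098),("BL",-.06,.098),("BR",-.06,-.098)]:
        a=rect(i1,c1,cx-.012,cx+.012,cy-.012,cy+.012,.044); b=rect(i2,c2,cx-.02,cx+.02,cy-.02,cy+.02,.044)
        m=cv2.matchTemplate(b,a,cv2.TM_CCOEFF_NORMED); _,v,_,(mx,my)=cv2.minMaxLoc(m)
        print(nm,"score",round(v,2),"shift est208-est28 mm x' %.1f y' %.1f"%(-(my-16)*.5,-(mx-16)*.5))
E
python3 bias.py
```

```text
34.0667 [0.51002951 0.02487579 0.30115075] [-2.40687247e-01  9.70602211e-01 -1.47429816e-04  9.88019723e-04]
visible tests [[420.0, 309.0], [218.0, 307.0], [210.0, 159.0], [432.0, 162.0]]
TL score 0.41 shift est208-est28 mm x' 1.0 y' 4.0
TR score 0.51 shift est208-est28 mm x' -8.0 y' -3.5
BL score 0.65 shift est208-est28 mm x' 1.0 y' 4.5
BR score 0.58 shift est208-est28 mm x' 0.5 y' 3.0
```

```bash
python3 - <<'E'
import bias
from bias import *
e2=e.copy(); e2[0]+=.0019; e2[1]+=.0004; np.save("cam2.npy",e2)
q2=q.copy(); ca,sa=np.cos(q[2]),np.sin(q[2]); q2[:2]+=np.array([ca*.0004-sa*.0019,sa*.0004+ca*.0019]); np.save("box2.npy",q2); print(q2)
bias.q=q2
i1=cv2.imread("pics/v28.png",0); i2=cv2.imread("pics/v208.png",0); c1=cc(pickle.load(open("v28.pkl","rb"))[0],e2); c2=cc(pickle.load(open("v208.pkl","rb"))[0],e2)
for nm,cx,cy in [("TL",.076,.098),("TR",.076,-.098),("BL",-.06,.098),("BR",-.06,-.098)]:
    a=rect(i1,c1,cx-.012,cx+.012,cy-.012,cy+.012,.044); b=rect(i2,c2,cx-.017,cx+.017,cy-.017,cy+.017,.044)
    m=cv2.matchTemplate(b,a,cv2.TM_CCOEFF_NORMED); _,v,_,(mx,my)=cv2.minMaxLoc(m)
    print(nm,round(v,2),-(my-10)*.5,-(mx-10)*.5)
a=rect(i1,c1,-.08,.095,-.12,.12,.044); b=rect(i2,c2,-.08,.095,-.12,.12,.044)
o=np.hstack([a,b]); cv2.imwrite("pics/bias.png",cv2.resize(o,(800,int(o.shape[0]*800/o.shape[1]))))
go([.40,.24,.27],Rt(208))
E
```

```text
[0.51180469 0.0287656  0.46895244]
TL 0.41 0.5 0.5
TR 0.5 -1.5 0.0
BL 0.66 0.0 0.5
BR 0.59 0.0 -1.0
dp [-0.0064, 0.4832, 0.062] rot [-0.0004, 0.001, -0.0012] rows 5.8
```

>>> servo_tool(dp=[[0,0.04,0.005],[0,0.11,0.015],[-0.002,0.19,0.025],[-0.003,0.27,0.035],[-0.005,0.35,0.045],[-0.006,0.43,0.055],[-0.006,0.475,0.06],[-0.006,0.483,0.062]], rotation=[[0,0,0],[0,0,0],[0,0,0],[0,0,0],[0,0,0],[0,0,0],[0,0,0],[0,0,0]])

```text
t: 34.78
position: [0.3974, 0.2424, 0.2697]
eef_rot: [-0.243, 0.97, 0.001, 0.0]
contact_force: [-0.1, 0.8, 0.3]
opening: 0.0564
grasp_force: 0.0
```

>>> servo_tool(dp=[[0,0,0],[0,0,0],[0,0,0],[0,0,0],[0,0,0],[0,0,0],[0,0,0],[0,0,0]], rotation=[[0,0,0],[0,0,0],[0,0,0],[0,0,0],[0,0,0],[0,0,0],[0,0,0],[0,0,0]])

```text
t: 35.45
position: [0.4, 0.2394, 0.27]
eef_rot: [-0.241, 0.971, -0.0, 0.001]
contact_force: [0.1, 0.0, 0.1]
opening: 0.0563
grasp_force: 0.0
```

```bash
cat > bd.py <<'E'
from h import *
import pickle
from m2 import cc
from scipy.optimize import least_squares
e2=np.load("cam2.npy")
def mask_of(im,approx,c,r=110):
    "saturated-green mask, component nearest approx"
    h=cv2.cvtColor(im,cv2.COLOR_BGR2HSV)
    m=cv2.inRange(h,(60,140,60),(90,255,255)); m=cv2.morphologyEx(m,cv2.MORPH_OPEN,np.ones((3,3)))
    m=cv2.morphologyEx(m,cv2.MORPH_CLOSE,np.ones((9,9)))
    n,l,st,ce=cv2.connectedComponentsWithStats(m)
    u=proj("wrist",approx,c)[0]; best=max(range(1,n),key=lambda i:st[i,4]-20*np.hypot(*(ce[i]-u)))
    return (l==best).astype(np.uint8)*255,st[best],ce[best]
def fit(m,c,size,p0,zfix=None):
    "fit a rectangle (x,y,yaw[,z of top]) to the outline"
    cn=max(cv2.findContours(m,cv2.RETR_EXTERNAL,cv2.CHAIN_APPROX_NONE)[0],key=cv2.contourArea)
    pts=cv2.convexHull(cn)[:,0,:].astype(float)
    # dense hull sampling
    d=np.vstack([np.linspace(pts[i],pts[(i+1)%len(pts)],max(2,int(np.hypot(*(pts[i]-pts[(i+1)%len(pts)]))))) for i in range(len(pts))])
    rays=[ray("wrist",p,c) for p in d]; O=rays[0][0]; D=np.array([r[1] for r in rays])
    def res(q):
        z=q[3] if zfix is None else zfix
        P=O+D*((z-O[2])/D[:,2])[:,None]; xy=(P[:,:2]-q[:2])@np.array([[np.cos(q[2]),-np.sin(q[2])],[np.sin(q[2]),np.cos(q[2])]])
        a=np.abs(xy)-np.array(size)/2; 
        return 1000*np.where((a>0).all(1),np.hypot(*np.maximum(a,0).T),a.max(1))
    r=least_squares(res,p0,loss="soft_l1",f_scale=.7,x_scale=[.01,.01,.05,.01][:len(p0)]); return r.x,np.sqrt(np.mean(np.minimum(r.fun**2,9)))
def look(size,p0,tag):
    s=get_state(); c0=cal("wrist"); im=read_camera("wrist"); c=cc(c0,e2); cv2.imwrite(f"pics/{tag}.png",im); pickle.dump((c0,s),open(f"{tag}.pkl","wb"))
    m,st,ce=mask_of(im,[p0[0],p0[1],.02],c); print(s["t"],"bbox",st.tolist(),ce.round(1))
    q,r=fit(m,c,size,p0); print("free z",q.round(4),np.degrees(q[2]).round(2),"rms mm",round(r,2)); return m,c,q
E
python3 - <<'E'
from bd import *
m,c,q=look((.112,.070),[.414,.25,.19,.03],"bB1")
for z in(.02,.025,.03,.035): x,r=fit(m,c,(.112,.070),[.414,.25,.19],z); print(z,x.round(4),round(r,2))
E
```

```text
Traceback (most recent call last):
  File "bd.py", line 29, in look
    m,st,ce=mask_of(im,[p0[0],p0[1],.02],c); print(s["t"],"bbox",st.tolist(),ce.round(1))
            ~~~~~~~^^^^^^^^^^^^^^^^^^^^^^^^
  File "bd.py", line 12, in mask_of
    u=proj("wrist",approx,c)[0]; best=max(range(1,n),key=lambda i:st[i,4]-20*np.hypot(*(ce[i]-u)))
                                      ~~~^^^^^^^^^^^^^^^^^^^^^^^^^^^^^^^^^^^^^^^^^^^^^^^^^^^^^^^^^
ValueError: max() iterable argument is empty
```

```bash
python3 - <<'E'
from bd import *
im=cv2.imread("pics/bB1.png"); c=cc(pickle.load(open("bB1.pkl","rb"))[0],e2) if __import__("os").path.exists("bB1.pkl") else cc(cal("wrist"),e2)
h=cv2.cvtColor(im,cv2.COLOR_BGR2HSV)
for p in [(.414,.25,.03),(.40,.28,.03),(.43,.22,.03),(.38,.24,.03),(.45,.26,.03),(.414,.33,.02),(.34,.26,.02)]:
    u=proj("wrist",p,c)[0].astype(int); print(p,u,h[np.clip(u[1],0,479),np.clip(u[0],0,639)],im[np.clip(u[1],0,479),np.clip(u[0],0,639)])
print([(round(d["score"],2),(np.array(d["centre"])*[640,480]).round(1).tolist()) for d in boxes_of("wrist","board")])
w=cv2.imread("pics/w3.png"); hw=cv2.cvtColor(w,cv2.COLOR_BGR2HSV); print(hw[280,245:310:5].tolist(), hw[250,180:240:20].tolist())
E
```

```text
(0.414, 0.25, 0.03) [324 249] [ 23  21 108] [ 99 106 108]
(0.4, 0.28, 0.03) [360 250] [ 61  59 159] [123 159 122]
(0.43, 0.22, 0.03) [287 249] [ 70 114 103] [ 72 103  57]
(0.38, 0.24, 0.03) [332 211] [ 71 126 109] [ 75 109  55]
(0.45, 0.26, 0.03) [316 286] [71 94 65] [50 65 41]
(0.414, 0.33, 0.02) [396 282] [19 25 83] [75 80 83]
(0.34, 0.26, 0.02) [372 181] [ 59  39 176] [149 176 150]
[(0.71, [320.6, 249.6]), (0.59, [16.6, 96.4])]
[[72, 133, 186], [73, 134, 184], [72, 133, 174], [19, 20, 177], [19, 22, 199], [19, 22, 200], [21, 19, 94], [72, 135, 178], [70, 124, 107], [71, 125, 108], [71, 121, 105], [43, 44, 150], [62, 42, 182]] [[55, 35, 183], [58, 38, 181], [61, 39, 177]]
```

Board saturation is about 95–135 against 40–60 for the book, so I'll lower the threshold to 80.

```bash
sed -i 's/(60,140,60),(90,255,255)/(64,80,25),(80,255,255)/' bd.py; python3 - <<'E'
from bd import *
m,c,q=look((.112,.070),[.414,.25,.19,.03],"bB1")
for z in(.02,.025,.03,.035): x,r=fit(m,c,(.112,.070),[.414,.25,.19],z); print(z,x.round(4),round(r,2))
o=cv2.imread("pics/bB1.png"); 
# holes: yellow rings
h=cv2.cvtColor(o,cv2.COLOR_BGR2HSV); y=cv2.inRange(h,(20,90,60),(45,255,255)); n,l,st,ce=cv2.connectedComponentsWithStats(y)
print([(st[i,4],ce[i].round(1).tolist()) for i in range(1,n) if st[i,4]>15])
ca,sa=np.cos(q[2]),np.sin(q[2])
H=np.array([[q[0]+ca*a-sa*b,q[1]+sa*a+ca*b,q[3]] for a in(.048,-.048) for b in(.027,-.027)]); print(proj("wrist",H,c).round(1).tolist())
E
```

```text
35.55 bbox [271, 184, 103, 129, 6997] [321.4 244.8]
free z [0.415  0.2459 0.1847 0.0396] 10.58 rms mm 1.26
0.02 [0.4188 0.248  0.191 ] 2.45
0.025 [0.418  0.2475 0.1878] 2.16
0.03 [0.4169 0.2469 0.1896] 1.75
0.035 [0.416  0.2464 0.1853] 1.39
[(np.int32(64), [28.1, 49.2]), (np.int32(66), [31.8, 124.3]), (np.int32(128), [306.1, 190.4]), (np.int32(124), [366.6, 209.2]), (np.int32(116), [276.0, 292.1]), (np.int32(111), [332.7, 308.1]), (np.int32(43), [87.6, 335.9]), (np.int32(35), [179.7, 358.4])]
[[332.8, 306.8], [276.7, 290.9], [366.1, 208.7], [306.3, 190.4]]
```

The yellow hole rings come out clearly, so I'll fit the board pose to the four holes.

```bash
cat >> bd.py <<'E'
def rings(im):
    h=cv2.cvtColor(im,cv2.COLOR_BGR2HSV); y=cv2.inRange(h,(20,90,60),(45,255,255)); n,l,st,ce=cv2.connectedComponentsWithStats(cv2.dilate(y,np.ones((3,3))))
    return [ce[i] for i in range(1,n) if 40<st[i,4]<900]
def holefit(uv,c,hx,hy,p0):
    "x,y,yaw,z(top) from ring centres; each hole takes its nearest ring within 15 px"
    L=np.array([(a,b) for a in(hx,-hx) for b in(hy,-hy)])
    def pts(q):
        ca,sa=np.cos(q[2]),np.sin(q[2]); return np.c_[q[0]+ca*L[:,0]-sa*L[:,1],q[1]+sa*L[:,0]+ca*L[:,1],np.full(4,q[3])]
    uv=np.array(uv); q=np.array(p0,float)
    for _ in range(3):
        pr=proj("wrist",pts(q),c); D=np.linalg.norm(pr[:,None]-uv[None],axis=2); j=D.argmin(1); ok=D.min(1)<25
        r=least_squares(lambda q:np.r_[(proj("wrist",pts(q),c)-uv[j])[ok].ravel()],q,x_scale=[.01,.01,.05,.01]); q=r.x
    return q,int(ok.sum()),r.fun.reshape(-1,2)
E
python3 - <<'E'
from bd import *
c=cc(pickle.load(open("bB1.pkl","rb"))[0],e2); im=cv2.imread("pics/bB1.png")
q,n,f=holefit(rings(im),c,.048,.027,[.415,.246,.185,.036]); print(q.round(4),np.degrees(q[2]),n,f.round(2).tolist())
q0=q
# second view w3 (yaw 28): only two rings near -> compare at that z
c3=cc(pickle.load(open("w3.pkl","rb"))[0],e2); im3=cv2.imread("pics/w3.png"); q,n,f=holefit(rings(im3),c3,.048,.027,q0); print("w3",q.round(4),n,f.round(1).tolist())
c1=cc(pickle.load(open("w1.pkl","rb"))[0],e2); im1=cv2.imread("pics/w1.png"); q,n,f=holefit(rings(im1),c1,.048,.027,q0); print("w1",q.round(4),n,f.round(1).tolist())
s=get_state(); p=q0; print(s["position"])
E
```

```text
[0.4148 0.2456 0.1825 0.0434] 10.454586507294515 4 [[-0.02, 0.03], [-0.01, 0.0], [-0.03, -0.09], [0.06, 0.06]]Traceback (most recent call last):
  File "<stdin>", line 6, in <module>
  File "bd.py", line 41, in holefit
    pr=proj("wrist",pts(q),c); D=np.linalg.norm(pr[:,None]-uv[None],axis=2); j=D.argmin(1); ok=D.min(1)<25
  File "h.py", line 16, in proj
    K,Rm,t=c or cal(n); p=(Rm@np.atleast_2d(P).T).T+t
                          ~~~~~~~~~~~~~~~~~~~~~~~~~^~
ValueError: operands could not be broadcast together with shapes (4,) (3,)
```

```bash
python3 - <<'E'
from bd import *
q0=np.array([.4148,.2456,.1825,.0434]); V=[]
L=np.array([(a,b) for a in(.048,-.048) for b in(.027,-.027)])
def pts(q):
    ca,sa=np.cos(q[2]),np.sin(q[2]); return np.c_[q[0]+ca*L[:,0]-sa*L[:,1],q[1]+sa*L[:,0]+ca*L[:,1],np.full(4,q[3])]
for t,pk in(("bB1","bB1"),("w1","w1"),("w3","w3"),("w5","w5")):
    o=pickle.load(open(pk+".pkl","rb")); c=cc(o[0] if len(o)==2 else o,e2); r=np.array(rings(cv2.imread(f"pics/{t}.png")))
    for i,u in enumerate(proj("wrist",pts(q0),c)):
        d=np.linalg.norm(r-u,axis=1) if len(r) else [99]
        if min(d)<12: V.append((t,i,c,r[np.argmin(d)]))
print([(v[0],v[1]) for v in V])
for use in (("bB1","w1","w3","w5"),("bB1","w1"),("w1","w5","w3")):
    U=[v for v in V if v[0] in use]
    r=least_squares(lambda q:np.concatenate([proj("wrist",pts(q)[v[1]],v[2])[0]-v[3] for v in U]),q0,x_scale=[.01,.01,.05,.01]); print(use,r.x.round(4),r.fun.round(1).tolist())
E
```

```text
[('bB1', 0), ('bB1', 1), ('bB1', 2), ('bB1', 3), ('w1', 0), ('w1', 1), ('w1', 2), ('w1', 3), ('w3', 0), ('w3', 1), ('w3', 2), ('w3', 3), ('w5', 0), ('w5', 1), ('w5', 2), ('w5', 3)]
('bB1', 'w1', 'w3', 'w5') [0.4158 0.2468 0.1835 0.0429] [0.7, 1.3, 0.8, 1.4, 0.5, 1.5, 0.7, 1.8, 1.3, 1.7, 1.1, 2.0, 1.0, 2.2, 1.0, 2.1, 0.3, -1.0, 0.4, -0.9, -0.3, -1.1, 0.3, -0.9, 0.2, 0.8, -0.5, 0.3, 0.1, 1.0, -0.3, 0.5]
('bB1', 'w1') [0.416  0.247  0.1839 0.0424] [0.7, 1.3, 1.0, 1.4, 0.5, 1.6, 0.8, 1.9, 1.5, 1.5, 1.2, 1.8, 1.2, 2.0, 1.2, 1.8]
('w1', 'w5', 'w3') [0.4166 0.247  0.1832 0.0441] [0.8, 0.9, 0.6, 1.2, 0.4, 1.7, 0.5, 1.6, 0.2, -1.5, 0.5, -1.4, -0.4, -1.4, 0.3, -1.1, -0.5, 0.1, -1.1, -0.5, -0.6, 0.6, -1.0, 0.1]
```

```bash
python3 - <<'E'
from h import *
f=go([.4155,.2465,.18],Rt(190.5)); go([.4155,.2465,.145],Rt(190.5),f)
E
```

```text
dp [-0.0338, -0.0024, 0.18] rot [-0.0002, 0.001, 0.1517] rows 2.4
dp [0.0, 0.0, 0.07] rot [0.0, 0.0, 0.0] rows 0.8
```

>>> servo_tool(dp=[[-0.01,-0.001,0.03],[-0.02,-0.002,0.08],[-0.03,-0.0024,0.13],[-0.0338,-0.0024,0.17],[-0.0338,-0.0024,0.18],[-0.0338,-0.0024,0.18],[-0.0338,-0.0024,0.18],[-0.0338,-0.0024,0.18]], rotation=[[0,0,0.03],[0,0,0.07],[0,0,0.11],[0,0.001,0.14],[0,0.001,0.1517],[0,0.001,0.1517],[0,0.001,0.1517],[0,0.001,0.1517]], claw=0.5)

```text
t: 36.27
position: [0.4161, 0.2469, 0.1813]
eef_rot: [-0.092, 0.996, 0.0, 0.001]
contact_force: [-0.0, -0.7, 0.3]
opening: 0.0472
grasp_force: 0.0
```

>>> servo_tool(dp=[[0,0,0.01],[0,0,0.025],[0,0,0.04],[0,0,0.055],[0,0,0.065],[0,0,0.07],[0,0,0.07],[0,0,0.07]], rotation=[[0,0,0],[0,0,0],[0,0,0],[0,0,0],[0,0,0],[0,0,0],[0,0,0],[0,0,0]])

```text
t: 36.93
position: [0.4154, 0.2466, 0.1448]
eef_rot: [-0.092, 0.996, -0.0, -0.0]
contact_force: [-0.0, 0.5, -0.6]
opening: 0.0469
grasp_force: 0.0
```

>>> servo_tool(dp=[[0,0,0],[0,0,0],[0,0,0],[0,0,0],[0,0,0],[0,0,0],[0,0,0],[0,0,0]], rotation=[[0,0,0],[0,0,0],[0,0,0],[0,0,0],[0,0,0],[0,0,0],[0,0,0],[0,0,0]], claw=0, grip_force=50)

```text
t: 37.6
position: [0.4155, 0.2466, 0.1452]
eef_rot: [-0.092, 0.996, -0.0, 0.0]
contact_force: [-0.1, 0.5, 2.5]
opening: 0.0197
grasp_force: 50.0
```

>>> servo_tool(dp=[[0,0,-0.01],[0,0,-0.04],[0,0,-0.08],[0,0,-0.12],[0,0,-0.16],[0,0,-0.19],[0,0,-0.2],[0,0,-0.2]], rotation=[[0,0,0],[0,0,0],[0,0,0],[0,0,0],[0,0,0],[0,0,0],[0,0,0],[0,0,0]])

```text
t: 38.27
position: [0.4159, 0.2469, 0.2463]
eef_rot: [-0.092, 0.996, 0.0, 0.001]
contact_force: [0.1, -0.5, -1.5]
opening: 0.0195
grasp_force: 50.0
```

```bash
python3 - <<'E'
from bd import *
s=get_state(); print(s["t"],s["position"],s["eef_rot"],s["opening"],s["contact_force"])
c=cc(cal("wrist"),e2); im=read_camera("wrist"); cv2.imwrite("pics/hB.png",im)
p=np.array(s["position"]); Rm=R.from_quat(s["eef_rot"]); yaw=np.arctan2(*Rm.as_matrix()[[1,0],0])
print(np.degrees(yaw)); r=rings(im); print(np.array(r).round(1).tolist())
q,n,f=holefit(r,c,.048,.027,[p[0],p[1],yaw,p[2]-.1]); print(q,np.degrees(q[2]),n,f.round(2).tolist())
print("offset in tool frame",Rm.inv().apply([q[0]-p[0],q[1]-p[1],q[3]-p[2]]))
E
```

```text
38.2667 [0.41591248 0.24686606 0.24625201] [-9.16060140e-02  9.95794312e-01  2.01376760e-04  1.40888560e-03] 0.019517050269576952 [ 0.12503494 -0.48354364 -1.48276677]
-169.48798768585527
[[154.2, 16.1], [73.1, 43.2], [268.7, 194.9], [374.2, 194.8], [8.8, 203.4], [375.7, 363.0], [267.9, 363.5], [483.6, 423.1], [213.2, 426.2]]
[ 0.41401573  0.24534825 -2.96070022  0.15280562] -169.63562682449367 4 [[-2.31, -0.78], [2.39, -0.99], [6.53, 0.89], [-6.62, 0.84]]
offset in tool frame [ 0.00240746 -0.00115965  0.09343975]
```

```bash
cat >> bd.py <<'E'
def front(im,c,s,hx,hy,zt=.102,extra=()):
    "held board: centre offset in the tool frame (x,y) and yaw offset (deg) from the two front rings"
    p=np.array(s["position"]); Rm=R.from_quat(s["eef_rot"]); r=np.array(rings(im))
    E=[p+Rm.apply([hx,k*hy,zt]) for k in(1,-1)]; out=[]
    for P in E:
        u=proj("wrist",P,c)[0]; d=np.linalg.norm(r-u,axis=1); k=d.argmin(); w=atz("wrist",r[k],(P)[2],c); out.append(Rm.inv().apply(w-p)); print("pred",u.round(1),"ring",r[k].round(1))
    a,b=out; v=a-b; m=(a+b)/2; yo=np.arctan2(-v[0],v[1]); print("spacing mm",1000*np.linalg.norm(v[:2]))
    return m[:2]-hx*np.array([np.cos(yo),np.sin(yo)]),np.degrees(yo)
E
python3 - <<'E'
from bd import *
s=get_state(); c=cc(cal("wrist"),e2); im=cv2.imread("pics/hB.png")
print(front(im,c,s,.048,.027))
E
```

```text
pred [375.9 196.4] ring [374.2 194.8]
pred [270.8 196.9] ring [268.7 194.9]
spacing mm 54.18168254599746
(array([ 0.00097051, -0.00120513]), np.float64(0.25597626201762796))
```

```bash
cat > pl.py <<'E'
from h import *
def bay(y):
    q=np.load("box2.npy"); return np.array([q[0]-np.sin(q[2])*y,q[1]+np.cos(q[2])*y]),np.degrees(q[2])
def tcp_for(y,off,yo,z,flip=True):
    b,a=bay(y); Rg=Rt(a+(180 if flip else 0)+yo); t=np.r_[b,0]-Rg.apply([off[0],off[1],0]); t[2]=z; return t,Rg
E
python3 - <<'E'
from pl import *
t,Rg=tcp_for(.062,(.001,-.0002),.25,.22); print(bay(.062),t)
f=go(t,Rg); t2=t.copy(); t2[2]=.155; go(t2,Rg,f)
E
```

```text
(array([0.48378366, 0.08407222]), np.float64(26.868995632942728)) [0.48458255 0.08470607 0.22      ]
dp [-0.0771, -0.3436, 0.0504] rot [-0.0002, 0.0002, -0.1449] rows 4.3
dp [0.0, 0.0, 0.13] rot [0.0, 0.0, 0.0] rows 1.6
```

>>> servo_tool(dp=[[-0.006,-0.03,0.004],[-0.02,-0.09,0.013],[-0.035,-0.155,0.023],[-0.05,-0.22,0.033],[-0.062,-0.28,0.042],[-0.073,-0.325,0.048],[-0.0771,-0.3436,0.0504],[-0.0771,-0.3436,0.0504]], rotation=[[0,0,-0.01],[0,0,-0.03],[0,0,-0.055],[0,0,-0.085],[0,0,-0.11],[0,0,-0.135],[0,0,-0.145],[0,0,-0.145]])

```text
t: 38.98
position: [0.4847, 0.0827, 0.218]
eef_rot: [-0.233, 0.972, -0.0, -0.002]
contact_force: [0.5, 0.2, -1.1]
opening: 0.02
grasp_force: 50.0
```

>>> servo_tool(dp=[[0,0,0.01],[0,0,0.03],[0,0,0.055],[0,0,0.08],[0,0,0.1],[0,0,0.11],[0,0,0.11],[0,0,0.11]], rotation=[[0,0,0],[0,0,0],[0,0,0],[0,0,0],[0,0,0],[0,0,0],[0,0,0],[0,0,0]])

```text
t: 39.65
position: [0.4842, 0.0854, 0.1645]
eef_rot: [-0.235, 0.972, -0.0, -0.0]
contact_force: [1.3, -0.1, -0.6]
opening: 0.0196
grasp_force: 50.0
```

```bash
python3 - <<'E'
from bd import *
from pl import *
s=get_state(); c=cc(cal("wrist"),e2); im=read_camera("wrist"); cv2.imwrite("pics/hB2.png",im); print(s["t"],s["position"],s["opening"],s["contact_force"])
print(front(im,c,s,.048,.027))
t,Rg=tcp_for(.062,(.001,-.0002),.25,.155); go(t,Rg)
b,a=bay(.062); a=np.radians(a); ims=[]
for y in(.027,-.027):
    P=[b[0]-np.cos(a)*.048-np.sin(a)*y,b[1]-np.sin(a)*.048+np.cos(a)*y,.041]; u=proj("wrist",P,c)[0]; ub=proj("wrist",[P[0],P[1],.023],c)[0]; print("tip",u.round(1),"seat",ub.round(1))
    x,yy=int(u[0]),int(u[1]); cr=cv2.resize(im[yy-25:yy+25,x-25:x+25],(400,400),interpolation=cv2.INTER_CUBIC)
    for w,col in((u,(255,0,0)),(ub,(0,0,255))): cv2.circle(cr,(int((w[0]-x+25)*8),int((w[1]-yy+25)*8)),5,col,1)
    ims.append(cr)
cv2.imwrite("pics/hB2c.png",np.hstack(ims))
E
```

```text
39.65 [0.48422359 0.08536593 0.1644904 ] 0.0196037345752796 [ 1.28551535 -0.11055753 -0.60798093]
pred [375.5 196.4] ring [374.4 194.5]
pred [270.5 196.9] ring [268.5 194.6]
spacing mm 54.386271341133956
(array([ 0.00108497, -0.00100986]), np.float64(0.26078266852296916))
dp [0.0006, -0.0009, 0.0199] rot [-0.0002, 0.0001, 0.0005] rows 0.2
tip [368.7 190.6] seat [364.8 187.6]
tip [274.  190.6] seat [277.5 187.6]
```

View pics/hB2c.png

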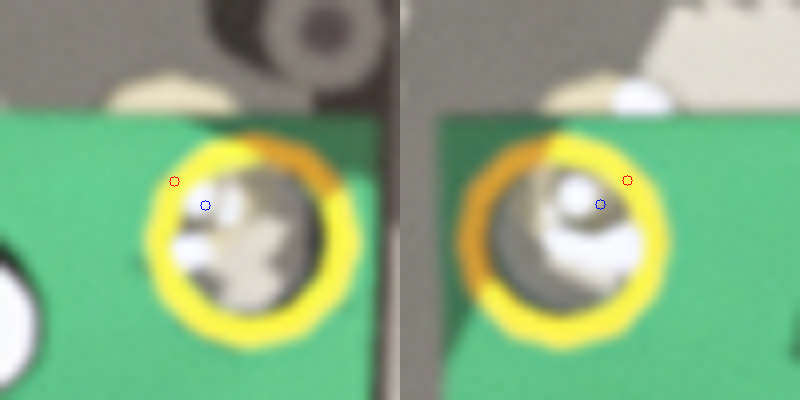

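Through the holes (ring centres at (253,242) and (162,242) in the two halves) I can see the standoff tips within 1–2 mm of prediction. I'll nudge about 1 mm and lower slowly.

>>> servo_tool(dp=[[0.0014,-0.003,0.005],[0.0014,-0.003,0.012],[0.0014,-0.003,0.02],[0.0014,-0.003,0.028],[0.0014,-0.003,0.036],[0.0014,-0.003,0.044],[0.0014,-0.003,0.048],[0.0014,-0.003,0.048]], rotation=[[0,0,0],[0,0,0],[0,0,0],[0,0,0],[0,0,0],[0,0,0],[0,0,0],[0,0,0]])

```text
t: 40.37
position: [0.4846, 0.0833, 0.1408]
eef_rot: [-0.234, 0.972, 0.0, -0.0]
contact_force: [-0.2, 0.4, 1.4]
opening: 0.0192
grasp_force: 50.0
```

```bash
python3 - <<'E'
from bd import *
s=get_state(); print(s["t"],s["position"],s["opening"],s["contact_force"],s["torque"])
c=cc(cal("wrist"),e2); im=read_camera("wrist"); cv2.imwrite("pics/hB3.png",im); print(front(im,c,s,.048,.027))
E
```

```text
40.3667 [0.48455224 0.08333615 0.1407548 ] 0.01922682298701306 [-0.20127873  0.38118948  1.43796942] [ 0.43196375  0.09028867 -0.00813769]
pred [375.5 196.4] ring [374.6 194.5]
pred [270.5 196.9] ring [268.7 194.4]
spacing mm 54.42763358010713
(array([ 0.00115037, -0.00096041]), np.float64(0.3101516188840958))
```

>>> servo_tool(dp=[[0,0,0.003],[0,0,0.006],[0,0,0.009],[0,0,0.012],[0,0,0.014],[0,0,0.016],[0,0,0.016],[0,0,0.016]], rotation=[[0,0,0],[0,0,0],[0,0,0],[0,0,0],[0,0,0],[0,0,0],[0,0,0],[0,0,0]], grip_force=60)

```text
t: 41.08
position: [0.4847, 0.0829, 0.1326]
eef_rot: [-0.235, 0.972, -0.0, -0.0]
contact_force: [0.4, 0.2, -1.0]
opening: 0.0192
grasp_force: 60.0
```

```bash
python3 - <<'E'
from bd import *
s=get_state(); print(s["t"],s["position"],s["opening"],s["contact_force"],s["torque"])
c=cc(cal("wrist"),e2); im=read_camera("wrist"); cv2.imwrite("pics/hB4.png",im); print(front(im,c,s,.048,.027))
E
```

```text
41.0833 [0.48473693 0.08287104 0.13262957] 0.019240355762897177 [ 0.36638078  0.23558711 -0.97301818] [ 0.13531822 -0.09466709  0.01956515]
pred [375.6 196.4] ring [372.3 194.2]
pred [270.5 196.9] ring [269.3 194.6]
spacing mm 52.907683113933395
(array([ 0.0011459 , -0.00125171]), np.float64(0.10457185129814522))
```

>>> servo_tool(dp=[[0,0,0.001],[0,0,0.002],[0,0,0.003],[0,0,0.004],[0,0,0.005],[0,0,0.005],[0,0,0.005],[0,0,0.005]], rotation=[[0,0,0],[0,0,0],[0,0,0],[0,0,0],[0,0,0],[0,0,0],[0,0,0],[0,0,0]])

```text
t: 41.8
position: [0.4847, 0.0829, 0.1325]
eef_rot: [-0.235, 0.972, -0.001, 0.0]
contact_force: [-5.0, -1.0, 17.4]
opening: 0.0196
grasp_force: 60.0
```

>>> servo_tool(dp=[[0,0,0.001],[0,0,0.002],[0,0,0.003],[0,0,0.004],[0,0,0.005],[0,0,0.005],[0,0,0.005],[0,0,0.005]], rotation=[[0,0,0],[0,0,0],[0,0,0],[0,0,0],[0,0,0],[0,0,0],[0,0,0],[0,0,0]])

```text
t: 42.47
position: [0.4847, 0.0829, 0.1324]
eef_rot: [-0.235, 0.972, -0.001, 0.001]
contact_force: [-9.5, -0.7, 36.4]
opening: 0.0191
grasp_force: 60.0
```

>>> servo_tool(dp=[[0,0,-0.005],[0,0,-0.0095],[0,0,-0.0095],[0,0,-0.0095],[0,0,-0.0095],[0,0,-0.0095],[0,0,-0.0095],[0,0,-0.0095]], rotation=[[0,0,0],[0,0,0],[0,0,0],[0,0,0],[0,0,0],[0,0,0],[0,0,0],[0,0,0]])

```text
t: 43.13
position: [0.4849, 0.0829, 0.1326]
eef_rot: [-0.235, 0.972, -0.0, 0.0]
contact_force: [-0.2, -0.9, 3.6]
opening: 0.0194
grasp_force: 60.0
```

>>> servo_tool(dp=[[0,0,0],[0,0,0],[0,0,0],[0,0,0],[0,0,0],[0,0,0],[0,0,0],[0,0,0]], rotation=[[0,0,0],[0,0,0],[0,0,0],[0,0,0],[0,0,0],[0,0,0],[0,0,0],[0,0,0]], claw=0.42)

```text
t: 43.8
position: [0.4847, 0.083, 0.1326]
eef_rot: [-0.235, 0.972, -0.0, -0.0]
contact_force: [-0.6, -0.2, 0.5]
opening: 0.0399
grasp_force: 0.0
```

>>> servo_tool(dp=[[0,0,-0.02],[0,0,-0.05],[0,0,-0.09],[0,0,-0.13],[0,0,-0.17],[0,0,-0.2],[0,0,-0.2],[0,0,-0.2]], rotation=[[0,0,0],[0,0,0],[0,0,0],[0,0,0],[0,0,0],[0,0,0],[0,0,0],[0,0,0]])

```text
t: 44.47
position: [0.4849, 0.0831, 0.2331]
eef_rot: [-0.235, 0.972, -0.0, 0.001]
contact_force: [0.3, -1.1, -0.9]
opening: 0.039
grasp_force: 0.0
```

```bash
cat >> bd.py <<'E'
def snap(tag,hx,hy,p0):
    s=get_state(); c0=cal("wrist"); im=read_camera("wrist"); c=cc(c0,e2); cv2.imwrite(f"pics/{tag}.png",im); pickle.dump((c0,s),open(f"{tag}.pkl","wb"))
    r=rings(im); q,n,f=holefit(r,c,hx,hy,p0); print(s["t"],s["position"],"board",q.round(4),np.degrees(q[2]).round(2),n,f.round(1).tolist()); return q,c,im
E
python3 - <<'E'
from bd import *
from pl import *
b,a=bay(.062)
try: snap("sB",.048,.027,[b[0],b[1],np.radians(a),.034])
except Exception as ex: print(ex)
E
```

```text
44.4667 [0.48493755 0.08311536 0.23305212] board [0.4849 0.0825 0.47   0.0243] 26.93 4 [[2.1, -0.9], [-2.4, -0.1], [-0.3, 0.3], [0.6, 0.6]]
```

```bash
python3 - <<'E'
from pl import *
b,a=bay(.062); ar=np.radians(a); Rg=Rt(a+180)
f=None
for sx,sy in [(-1,1),(1,1),(1,-1),(-1,-1)]:
    x,y=.028*sx,.023*sy; t=np.array([b[0]+np.cos(ar)*x-np.sin(ar)*y,b[1]+np.sin(ar)*x+np.cos(ar)*y,.165]); print(sx,sy,t.round(4)); f=go(t,Rg,f)
E
```

```text
-1 1 [0.4484 0.0919 0.165 ]
dp [0.0558, 0.0486, 0.1343] rot [-0.0001, -0.0003, 0.0023] rows 1.8
1 1 [0.4984 0.1172 0.165 ]
dp [-0.112, -0.0, 0.0] rot [0.0, 0.0, 0.0] rows 1.3
1 -1 [0.5192 0.0762 0.165 ]
dp [0.0, -0.092, 0.0] rot [0.0, 0.0, 0.0] rows 1.1
-1 -1 [0.4692 0.0509 0.165 ]
dp [0.112, 0.0, 0.0] rot [0.0, 0.0, 0.0] rows 1.3
```

>>> servo_tool(dp=[[0.02,0.02,0.02],[0.045,0.04,0.06],[0.056,0.049,0.1],[0.056,0.049,0.125],[0.056,0.049,0.134],[0.056,0.049,0.134],[0.056,0.049,0.134],[0.056,0.049,0.134]], rotation=[[0,0,0.002],[0,0,0.002],[0,0,0.002],[0,0,0.002],[0,0,0.002],[0,0,0.002],[0,0,0.002],[0,0,0.002]], claw=0, grip_force=30)

```text
t: 45.18
position: [0.4494, 0.092, 0.166]
eef_rot: [-0.233, 0.973, -0.0, 0.001]
contact_force: [-0.3, -0.6, -0.3]
opening: 0.0004
grasp_force: 0.0
```

>>> servo_tool(dp=[[0,0,0.015],[0,0,0.03],[0,0,0.045],[0,0,0.055],[0,0,0.062],[0,0,0.066],[0,0,0.066],[0,0,0.066]], rotation=[[0,0,0],[0,0,0],[0,0,0],[0,0,0],[0,0,0],[0,0,0],[0,0,0],[0,0,0]])

```text
t: 45.85
position: [0.4487, 0.0921, 0.1326]
eef_rot: [-0.233, 0.973, -0.0, -0.0]
contact_force: [0.0, 0.2, 0.1]
opening: 0.0009
grasp_force: 0.0
```

>>> servo_tool(dp=[[0,0,0.001],[0,0,0.002],[0,0,0.003],[0,0,0.004],[0,0,0.005],[0,0,0.006],[0,0,0.006],[0,0,0.006]], rotation=[[0,0,0],[0,0,0],[0,0,0],[0,0,0],[0,0,0],[0,0,0],[0,0,0],[0,0,0]])

```text
t: 46.52
position: [0.4486, 0.0921, 0.1296]
eef_rot: [-0.233, 0.973, -0.0, -0.0]
contact_force: [0.8, 0.3, -0.2]
opening: 0.0004
grasp_force: 0.0
```

>>> servo_tool(dp=[[0,0,0.001],[0,0,0.002],[0,0,0.003],[0,0,0.004],[0,0,0.005],[0,0,0.006],[0,0,0.006],[0,0,0.006]], rotation=[[0,0,0],[0,0,0],[0,0,0],[0,0,0],[0,0,0],[0,0,0],[0,0,0],[0,0,0]])

```text
t: 47.18
position: [0.4486, 0.0921, 0.1266]
eef_rot: [-0.233, 0.973, -0.0, -0.0]
contact_force: [-0.4, 1.3, 0.5]
opening: 0.0005
grasp_force: 0.0
```

>>> servo_tool(dp=[[0,0,0.001],[0,0,0.002],[0,0,0.003],[0,0,0.004],[0,0,0.005],[0,0,0.006],[0,0,0.006],[0,0,0.006]], rotation=[[0,0,0],[0,0,0],[0,0,0],[0,0,0],[0,0,0],[0,0,0],[0,0,0],[0,0,0]])

```text
t: 47.85
position: [0.4487, 0.0921, 0.1236]
eef_rot: [-0.233, 0.973, -0.0, -0.0]
contact_force: [0.7, 0.2, 0.2]
opening: 0.0001
grasp_force: 0.0
```

>>> servo_tool(dp=[[0,0,0.0005],[0,0,0.001],[0,0,0.0015],[0,0,0.002],[0,0,0.0025],[0,0,0.003],[0,0,0.003],[0,0,0.003]], rotation=[[0,0,0],[0,0,0],[0,0,0],[0,0,0],[0,0,0],[0,0,0],[0,0,0],[0,0,0]])

```text
t: 48.52
position: [0.4487, 0.0921, 0.1233]
eef_rot: [-0.233, 0.973, -0.0, 0.0]
contact_force: [-3.3, 0.9, 11.6]
opening: 0.0003
grasp_force: 5.8
```

>>> servo_tool(dp=[[0,0,0.0005],[0,0,0.001],[0,0,0.0015],[0,0,0.002],[0,0,0.0025],[0,0,0.003],[0,0,0.003],[0,0,0.003]], rotation=[[0,0,0],[0,0,0],[0,0,0],[0,0,0],[0,0,0],[0,0,0],[0,0,0],[0,0,0]])

```text
t: 49.18
position: [0.4487, 0.0921, 0.1232]
eef_rot: [-0.233, 0.973, -0.0, 0.001]
contact_force: [-6.4, -0.4, 24.3]
opening: 0.0005
grasp_force: 12.0
```

The fingertips touch at TCP z 0.1233, so the board top is at 0.026 and this corner is seated. I'll press the other three corners the same way.

>>> servo_tool(dp=[[0,0,-0.03],[0,0,-0.08],[-0.04,0,-0.08],[-0.08,0,-0.08],[-0.112,0,-0.08],[-0.112,0,-0.08],[-0.112,0,-0.08],[-0.112,0,-0.08]], rotation=[[0,0,0],[0,0,0],[0,0,0],[0,0,0],[0,0,0],[0,0,0],[0,0,0],[0,0,0]])

```text
t: 49.85
position: [0.4972, 0.1171, 0.1601]
eef_rot: [-0.233, 0.973, -0.0, -0.001]
contact_force: [-0.6, -0.2, -0.1]
opening: 0.0005
grasp_force: 0.0
```

>>> servo_tool(dp=[[0,0,0.02],[0,0,0.04],[0,0,0.055],[0,0,0.063],[0,0,0.068],[0,0,0.072],[0,0,0.075],[0,0,0.077]], rotation=[[0,0,0],[0,0,0],[0,0,0],[0,0,0],[0,0,0],[0,0,0],[0,0,0],[0,0,0]])

```text
t: 50.52
position: [0.4985, 0.1173, 0.1233]
eef_rot: [-0.233, 0.973, -0.0, -0.0]
contact_force: [-4.5, -0.6, 17.0]
opening: 0.0006
grasp_force: 8.5
```

>>> servo_tool(dp=[[0,0,0],[0,0,0.001],[0,0,0.002],[0,0,0.003],[0,0,0.003],[0,0,0.003],[0,0,0.003],[0,0,0.003]], rotation=[[0,0,0],[0,0,0],[0,0,0],[0,0,0],[0,0,0],[0,0,0],[0,0,0],[0,0,0]])

```text
t: 51.18
position: [0.4984, 0.1174, 0.1232]
eef_rot: [-0.233, 0.973, -0.0, 0.0]
contact_force: [-5.2, -0.5, 18.6]
opening: 0.0005
grasp_force: 9.4
```

Spot 2 is seated as well (0.1232). Next spots 3 and 4.

>>> servo_tool(dp=[[0,0,-0.03],[0,0,-0.08],[0,-0.04,-0.08],[0,-0.08,-0.08],[0,-0.092,-0.08],[0,-0.092,-0.08],[0,-0.092,-0.08],[0,-0.092,-0.08]], rotation=[[0,0,0],[0,0,0],[0,0,0],[0,0,0],[0,0,0],[0,0,0],[0,0,0],[0,0,0]])

```text
t: 51.85
position: [0.5187, 0.0769, 0.1603]
eef_rot: [-0.233, 0.973, 0.0, -0.001]
contact_force: [-0.3, 0.7, 0.3]
opening: 0.0003
grasp_force: 0.0
```

>>> servo_tool(dp=[[0,0,0.02],[0,0,0.04],[0,0,0.055],[0,0,0.063],[0,0,0.068],[0,0,0.072],[0,0,0.076],[0,0,0.08]], rotation=[[0,0,0],[0,0,0],[0,0,0],[0,0,0],[0,0,0],[0,0,0],[0,0,0],[0,0,0]])

```text
t: 52.52
position: [0.5194, 0.0765, 0.1231]
eef_rot: [-0.233, 0.973, -0.0, 0.0]
contact_force: [-7.9, -0.8, 33.9]
opening: 0.0005
grasp_force: 17.1
```

>>> servo_tool(dp=[[0,0,-0.03],[0,0,-0.08],[0.04,0,-0.08],[0.08,0,-0.08],[0.112,0,-0.08],[0.112,0,-0.08],[0.112,0,-0.08],[0.112,0,-0.08]], rotation=[[0,0,0],[0,0,0],[0,0,0],[0,0,0],[0,0,0],[0,0,0],[0,0,0],[0,0,0]])

```text
t: 53.18
position: [0.4708, 0.0512, 0.161]
eef_rot: [-0.232, 0.973, -0.0, 0.001]
contact_force: [0.4, 0.5, -0.2]
opening: 0.0006
grasp_force: 0.0
```

>>> servo_tool(dp=[[0,0,0.02],[0,0,0.04],[0,0,0.055],[0,0,0.063],[0,0,0.068],[0,0,0.072],[0,0,0.076],[0,0,0.08]], rotation=[[0,0,0],[0,0,0],[0,0,0],[0,0,0],[0,0,0],[0,0,0],[0,0,0],[0,0,0]])

```text
t: 53.85
position: [0.47, 0.0511, 0.123]
eef_rot: [-0.233, 0.973, -0.0, 0.0]
contact_force: [-8.5, 0.0, 39.1]
opening: 0.0009
grasp_force: 19.4
```

```bash
python3 - <<'E'
from h import *
s=get_state(); p=np.array(s["position"]); print(s["t"],p,s["contact_force"])
read_camera("top"); print([(round(d["score"],2),(np.array(d["centre"])*[640,480]).round(1).tolist()) for d in boxes_of("top","board")])
for d in boxes_of("top","board"): print(atz("top",np.array(d["centre"])*[640,480],.01).round(3))
# lift then towards a view of board_a
f=go(p+[0,0,.10],Rt(207)); go([.42,-.187,.27],Rt(207),f)
E
```

```text
53.85 [0.47001365 0.05112317 0.123023  ] [-8.51447736e+00  2.45543614e-02  3.91132646e+01]
[(0.75, [376.7, 297.0]), (0.62, [280.8, 259.7]), (0.6, [202.6, 250.3])]
[ 0.431 -0.173  0.01 ]
[0.528 0.089 0.01 ]
[0.55  0.302 0.01 ]
dp [-0.0005, -0.0004, -0.1996] rot [-0.0006, 0.0007, -0.0008] rows 2.4
dp [0.3053, -0.3789, -0.094] rot [0.0, 0.0, 0.0] rows 5.9
```

Board_b lies on all four seats (0.026). Now board_a: I'll unwind the wrist to yaw 27 on the way.

>>> servo_tool(dp=[[0,0,-0.03],[0,0,-0.08],[0,0,-0.13],[0,0,-0.17],[0,0,-0.2],[0,0,-0.22],[0,0,-0.22],[0,0,-0.22]], rotation=[[0,0,0],[0,0,0],[0,0,0.04],[0,0,0.1],[0,0,0.16],[0,0,0.22],[0,0,0.28],[0,0,0.34]], claw=0.6)

```text
t: 54.67
position: [0.4701, 0.0511, 0.232]
eef_rot: [0.108, 0.994, -0.0, 0.002]
contact_force: [-0.2, 0.1, -0.4]
opening: 0.0505
grasp_force: 0.0
```

>>> servo_tool(dp=[[0,0,0],[0,0,0],[0,0,0],[0,0,0],[0,0,0],[0,0,0],[0,0,0],[0,0,0]], rotation=[[0,0,0.06],[0,0,0.12],[0,0,0.18],[0,0,0.24],[0,0,0.3],[0,0,0.36],[0,0,0.42],[0,0,0.48]])

```text
t: 55.33
position: [0.4696, 0.0511, 0.231]
eef_rot: [0.555, 0.832, 0.0, 0.001]
contact_force: [-1.0, -0.0, 0.9]
opening: 0.0564
grasp_force: 0.0
```

>>> servo_tool(dp=[[0,0,0],[0,0,0],[0,0,0],[0,0,0],[0,0,0],[0,0,0],[0,0,0],[0,0,0]], rotation=[[0,0,0.06],[0,0,0.12],[0,0,0.18],[0,0,0.24],[0,0,0.3],[0,0,0.36],[0,0,0.42],[0,0,0.48]])

```text
t: 56.0
position: [0.4696, 0.0511, 0.231]
eef_rot: [0.876, 0.482, 0.0, 0.0]
contact_force: [0.5, 0.1, -0.1]
opening: 0.0562
grasp_force: 0.0
```

```bash
python3 - <<'E'
from h import *
s=get_state(); print(s["t"],s["position"],s["contact_force"],s["opening"])
go([.445,-.165,.27],Rt(27))
E
```

```text
56.0 [0.46961399 0.05112979 0.23099227] [ 0.46844199  0.12009263 -0.11521932] 0.05624744697150719
dp [-0.3913, 0.1902, -0.0779] rot [0.0005, -0.0002, 0.267] rows 5.3
```

>>> servo_tool(dp=[[-0.05,0.02,-0.02],[-0.11,0.05,-0.04],[-0.18,0.09,-0.06],[-0.25,0.12,-0.078],[-0.32,0.155,-0.078],[-0.37,0.18,-0.078],[-0.3913,0.19,-0.078],[-0.3913,0.19,-0.078]], rotation=[[0,0,0.05],[0,0,0.11],[0,0,0.16],[0,0,0.21],[0,0,0.25],[0,0,0.267],[0,0,0.267],[0,0,0.267]])

```text
t: 56.67
position: [0.446, -0.1673, 0.27]
eef_rot: [0.972, 0.235, 0.0, 0.001]
contact_force: [0.5, -0.2, 0.2]
opening: 0.0563
grasp_force: 0.0
```

>>> servo_tool(dp=[[0,0,0],[0,0,0],[0,0,0],[0,0,0],[0,0,0],[0,0,0],[0,0,0],[0,0,0]], rotation=[[0,0,0],[0,0,0],[0,0,0],[0,0,0],[0,0,0],[0,0,0],[0,0,0],[0,0,0]])

```text
t: 57.33
position: [0.4461, -0.1649, 0.2698]
eef_rot: [0.972, 0.237, 0.0, 0.0]
contact_force: [0.3, 0.0, -0.0]
opening: 0.0561
grasp_force: 0.0
```

```bash
python3 - <<'E'
from bd import *
m,c,q=look((.112,.092),[.431,-.177,.6,.01],"aA1")
im=cv2.imread("pics/aA1.png"); r=rings(im); print(np.array(r).round(0).tolist())
print(holefit(r,c,.048,.038,q))
ca,sa=np.cos(q[2]),np.sin(q[2]); print("pred",proj("wrist",[[q[0]+ca*a-sa*b,q[1]+sa*a+ca*b,q[3]] for a in(.048,-.048) for b in(.038,-.038)],c).round().tolist())
E
```

```text
57.3333 bbox [272, 184, 103, 118, 6388] [324.1 242.8]
free z [ 0.4293 -0.176   0.5981  0.0055] 34.27 rms mm 1.17
[[139.0, 33.0], [94.0, 42.0], [137.0, 128.0], [91.0, 134.0], [358.0, 192.0], [278.0, 202.0], [368.0, 287.0], [293.0, 296.0], [211.0, 314.0], [453.0, 344.0], [463.0, 377.0]]
(array([ 0.42931928, -0.17581954,  0.60228976,  0.00843187]), 4, array([[ 0.06394377, -0.0028258 ],
       [-0.02068069, -0.11620556],
       [ 0.0898968 ,  0.06028422],
       [-0.13459762,  0.06558676]]))
pred [[279.0, 202.0], [358.0, 192.0], [293.0, 295.0], [367.0, 286.0]]
```

```bash
python3 - <<'E'
from bd import *
def run(tag,e,hx,hy,p0,zf=None):
    c=cc(pickle.load(open(tag+".pkl","rb"))[0],e); r=rings(cv2.imread(f"pics/{tag}.png"))
    q,n,f=holefit(r,c,hx,hy,p0); print(tag,q.round(4),np.degrees(q[2]).round(2),n,"max px",np.abs(f).max().round(1))
z=np.zeros(6)
for nm,e in(("e2",e2),("raw",z)):
    print(nm); run("sB",e,.048,.027,[.4849,.0825,.47,.026]); run("aA1",e,.048,.027,[.4849,.0825,.47,.026]); run("aA1",e,.048,.038,[.429,-.176,.60,.005]); run("bB1",e,.048,.027,[.415,.246,.183,.04])
E
```

```text
e2
sB [0.4849 0.0825 0.47   0.0243] 26.93 4 max px 2.4
aA1 [0.4854 0.0824 0.4713 0.0287] 27.0 4 max px 0.2
aA1 [ 0.4293 -0.1758  0.6023  0.0084] 34.51 4 max px 0.1
bB1 [0.4148 0.2456 0.1825 0.0434] 10.45 4 max px 0.1
raw
sB [0.4848 0.083  0.4747 0.0192] 27.2 4 max px 2.4
aA1 [0.4843 0.0821 0.4756 0.0252] 27.25 4 max px 0.3
aA1 [ 0.4293 -0.1761  0.6073  0.0034] 34.8 4 max px 0.1
bB1 [0.4147 0.2461 0.1873 0.0384] 10.73 4 max px 0.1
```

```bash
python3 - <<'E'
from h import *
import pickle
c=pickle.load(open("w5.pkl","rb"))
for z in(.1,.15,.2,.25,.28): print(z,atz("wrist",(483,205),z,c).round(3), atz("wrist",(560,285),z,c).round(3))
f=lambda u,v:(u/800*360+150,v/444*200+150)
for z in(.15,.2,.25): print("top ellipse",z,[atz("top",f(*p),z).round(3)[:2].tolist() for p in((472,115),(627,115),(550,33),(550,197),(490,170))])
p=np.array([.4293,-.176,.15]); a=go(p,Rt(34.65)); p[2]=.104; go(p,Rt(34.65),a)
E
```

```text
0.1 [ 0.617 -0.095  0.1  ] [ 0.599 -0.19   0.1  ]
0.15 [ 0.612 -0.071  0.15 ] [ 0.598 -0.145  0.15 ]
0.2 [ 0.608 -0.047  0.2  ] [ 0.598 -0.101  0.2  ]
0.25 [ 0.604 -0.023  0.25 ] [ 0.597 -0.056  0.25 ]
0.28 [ 0.601 -0.009  0.28 ] [ 0.597 -0.03   0.28 ]
top ellipse 0.15 [[0.673, -0.122], [0.676, -0.296], [0.767, -0.209], [0.581, -0.21], [0.611, -0.143]]
top ellipse 0.2 [[0.666, -0.119], [0.669, -0.287], [0.758, -0.203], [0.578, -0.204], [0.607, -0.139]]
top ellipse 0.25 [[0.66, -0.115], [0.663, -0.279], [0.749, -0.197], [0.575, -0.198], [0.602, -0.135]]
dp [-0.04, 0.0041, 0.2396] rot [0.0002, 0.0, -0.0637] rows 2.9
dp [0.0, 0.0, 0.092] rot [0.0, 0.0, 0.0] rows 1.1
```

>>> servo_tool(dp=[[-0.01,0.001,0.03],[-0.02,0.002,0.08],[-0.03,0.003,0.14],[-0.04,0.004,0.2],[-0.04,0.004,0.23],[-0.04,0.004,0.2396],[-0.04,0.004,0.2396],[-0.04,0.004,0.2396]], rotation=[[0,0,-0.02],[0,0,-0.04],[0,0,-0.0637],[0,0,-0.0637],[0,0,-0.0637],[0,0,-0.0637],[0,0,-0.0637],[0,0,-0.0637]])

```text
t: 58.05
position: [0.4299, -0.1765, 0.1506]
eef_rot: [0.955, 0.298, 0.0, 0.001]
contact_force: [0.4, 0.3, 0.3]
opening: 0.0565
grasp_force: 0.0
```

>>> servo_tool(dp=[[0,0,0.01],[0,0,0.03],[0,0,0.055],[0,0,0.075],[0,0,0.088],[0,0,0.092],[0,0,0.092],[0,0,0.092]], rotation=[[0,0,0],[0,0,0],[0,0,0],[0,0,0],[0,0,0],[0,0,0],[0,0,0],[0,0,0]])

```text
t: 58.72
position: [0.4297, -0.1764, 0.1045]
eef_rot: [0.955, 0.298, 0.0, 0.001]
contact_force: [0.5, 0.3, 0.7]
opening: 0.0562
grasp_force: 0.0
```

>>> servo_tool(dp=[[0,0,0],[0,0,0],[0,0,0],[0,0,0],[0,0,0],[0,0,0],[0,0,0],[0,0,0]], rotation=[[0,0,0],[0,0,0],[0,0,0],[0,0,0],[0,0,0],[0,0,0],[0,0,0],[0,0,0]], claw=0, grip_force=60)

```text
t: 59.38
position: [0.4294, -0.1762, 0.1042]
eef_rot: [0.955, 0.298, 0.0, 0.0]
contact_force: [0.7, 0.2, 2.9]
opening: 0.0272
grasp_force: 60.0
```

>>> servo_tool(dp=[[0,0,-0.01],[0,0,-0.04],[0,0,-0.09],[0,0,-0.14],[0,0,-0.19],[0,0,-0.23],[0,0,-0.25],[0,0,-0.25]], rotation=[[0,0,0],[0,0,0],[0,0,0],[0,0,0],[0,0,0],[0,0,0],[0,0,0],[0,0,0]])

```text
t: 60.05
position: [0.4302, -0.1766, 0.2314]
eef_rot: [0.955, 0.298, 0.002, 0.002]
contact_force: [-0.1, 0.1, -0.7]
opening: 0.0278
grasp_force: 60.0
```

```bash
python3 - <<'E'
from bd import *
s=get_state(); print(s["t"],s["position"],s["eef_rot"],s["opening"],s["contact_force"])
c=cal("wrist"); im=read_camera("wrist"); cv2.imwrite("pics/hA.png",im); pickle.dump((c,s),open("hA.pkl","wb"))
print("raw",front(im,c,s,.048,.038,.101))
# same raw measure for board_b in hand
print(np.array(rings(im)).round(0).tolist())
E
```

```text
60.05 [ 0.4301742  -0.17657886  0.23136982] [0.95466506 0.29766995 0.00170673 0.00207516] 0.02775263010713842 [-0.06436876  0.08648716 -0.66110286]
pred [397.8 195.9] ring [397.3 196.1]
pred [246.1 195.9] ring [245.6 195.8]
spacing mm 75.9786298049335
raw (array([-1.63473773e-05, -3.03611770e-04]), np.float64(0.08849561126763554))
[[128.0, 78.0], [79.0, 80.0], [246.0, 196.0], [397.0, 196.0], [247.0, 383.0]]
```

```bash
python3 - <<'E'
from h import *
f=go([.5362,-.0182,.21],Rt(27.2)); go([.5362,-.0182,.162],Rt(27.2),f)
E
```

```text
dp [0.3552, -0.1388, 0.0397] rot [0.0012, -0.0005, 0.0649] rows 4.6
dp [0.0, 0.0, 0.096] rot [0.0, 0.0, 0.0] rows 1.2
```

>>> servo_tool(dp=[[0.03,-0.012,0.003],[0.085,-0.033,0.01],[0.15,-0.058,0.017],[0.215,-0.084,0.024],[0.28,-0.11,0.031],[0.33,-0.129,0.037],[0.3552,-0.1388,0.0397],[0.3552,-0.1388,0.0397]], rotation=[[0,0,0.005],[0,0,0.015],[0,0,0.03],[0,0,0.045],[0,0,0.06],[0,0,0.0649],[0,0,0.0649],[0,0,0.0649]])

```text
t: 60.77
position: [0.5364, -0.0159, 0.2072]
eef_rot: [0.972, 0.237, -0.001, -0.001]
contact_force: [0.4, -0.0, -1.8]
opening: 0.0277
grasp_force: 60.0
```

>>> servo_tool(dp=[[0,0,0.01],[0,0,0.03],[0,0,0.055],[0,0,0.075],[0,0,0.09],[0,0,0.096],[0,0,0.096],[0,0,0.096]], rotation=[[0,0,0],[0,0,0],[0,0,0],[0,0,0],[0,0,0],[0,0,0],[0,0,0],[0,0,0]])

```text
t: 61.43
position: [0.5359, -0.0185, 0.1611]
eef_rot: [0.972, 0.235, 0.0, 0.0]
contact_force: [-0.4, -0.5, -1.7]
opening: 0.0275
grasp_force: 60.0
```

```bash
python3 - <<'E'
from bd import *
s=get_state(); c=cal("wrist"); im=read_camera("wrist"); cv2.imwrite("pics/hA2.png",im); pickle.dump((c,s),open("hA2.pkl","wb"))
print(s["t"],s["position"],s["eef_rot"],s["opening"],s["contact_force"])
print("raw",front(im,c,s,.048,.038,.101)); go([.5362,-.0182,.155],Rt(27.2))
r=rings(im); print(np.array(r).round(0).tolist())
print("boardB",holefit(r,c,.048,.027,[.4846,.0824,.474,.026])[:2])
g=cv2.cvtColor(im,cv2.COLOR_BGR2HSV)
b=np.array([.5362,-.0182]); a=np.radians(27.2)
for y in(.038,-.038):
    P=np.array([b[0]+np.cos(a)*.048-np.sin(a)*y,b[1]+np.sin(a)*.048+np.cos(a)*y]); u=proj("wrist",[*P,.040],c)[0].round().astype(int); print("tip pred",u)
    print(g[u[1]-10:u[1]+12:2,u[0]-12:u[0]+13:2,2]); print(g[u[1]-10:u[1]+12:2,u[0]-12:u[0]+13:2,1])
E
```

```text
61.4333 [ 0.53593205 -0.01847729  0.16105757] [9.72029645e-01 2.34858023e-01 1.14655725e-05 2.78266433e-04] 0.02745022912836792 [-0.40587917 -0.52676155 -1.70799684]
pred [397.7 195.9] ring [397.2 196.1]
pred [246.  195.8] ring [245.7 196.3]
spacing mm 75.8967953550315
raw (array([-0.00017803, -0.00011228]), np.float64(-0.09997261359710202))
dp [0.0002, -0.0003, 0.0128] rot [0.0005, -0.0003, -0.0002] rows 0.2
[[182.0, 190.0], [397.0, 196.0], [109.0, 194.0], [246.0, 196.0], [128.0, 327.0], [247.0, 383.0]]
boardB (array([0.48476827, 0.08214306, 0.47174771, 0.02551541]), 3)
tip pred [253 191]
[[198 205 210 171 131 128 129 132 137 134 127 125 123]
 [237 246 249 189 140 137 129 127 128 127 131 131 128]
 [255 255 251 233 226 224 171 133 129 134 131 130 131]
 [240 228 187 182 186 213 230 171 134 130 128 132 131]
 [151 219 197 215 165 171 220 233 164 129 130 132 132]
 [151 199 188 205 196 195 174 222 206 133 130 130 130]
 [155 204 188 207 229 237 170 205 223 135 130 131 130]
 [151 185 186 212 185 182 137 178 227 146 130 130 130]
 [147 148 161 203 208 169 153 191 225 146 132 131 129]
 [147 14
[... 1239 characters left out ...]
7 230 232 189 148 147 150 128  69  62]
 [126 123 125 128 221 216 148 147 149 148 124  67  59]]
[[114 104 100  98  98 104 114 114 112  92  86 111 120]
 [118 120 120 124 121 127  93 108 138 170 171 150 103]
 [120 119 118 121 124  85 163 192 197 181 182 198 197]
 [118 120 120 122  88 172 198 157 105  51  45 125 179]
 [119 124 123 102 165 198 125  52  42  31  19  11  42]
 [118 124 123  90 193 147  59  43  48  28  20  38  33]
 [118 120 129 114 190  95  43  47  48  28  24  17  21]
 [119 120 119 157 187  83  43  41  36  22  24  18  27]
 [118 121 118 149 189  80  43  35  21  19  21  18  28]
 [123 126 122 114 187  91  32  21  24  20  22  18  21]
 [121 120 124  88 190 152  28  19  21  22  21  23  22]]
```

>>> servo_tool(dp=[[0,-0.002,0.004],[0,-0.002,0.01],[0,-0.002,0.017],[0,-0.002,0.024],[0,-0.002,0.031],[0,-0.002,0.038],[0,-0.002,0.042],[0,-0.002,0.042]], rotation=[[0,0,0],[0,0,0],[0,0,0],[0,0,0],[0,0,0],[0,0,0],[0,0,0],[0,0,0]])

```text
t: 62.15
position: [0.5352, -0.0172, 0.1394]
eef_rot: [0.972, 0.235, -0.001, 0.0]
contact_force: [-0.3, -0.6, -1.2]
opening: 0.0276
grasp_force: 60.0
```

>>> servo_tool(dp=[[0,0,0.001],[0,0,0.002],[0,0,0.003],[0,0,0.004],[0,0,0.004],[0,0,0.004],[0,0,0.004],[0,0,0.004]], rotation=[[0,0,0],[0,0,0],[0,0,0],[0,0,0],[0,0,0],[0,0,0],[0,0,0],[0,0,0]])

```text
t: 62.82
position: [0.5355, -0.0172, 0.1381]
eef_rot: [0.972, 0.235, 0.0, 0.0]
contact_force: [0.6, 0.2, -0.7]
opening: 0.0278
grasp_force: 60.0
```

>>> servo_tool(dp=[[0,0,0.001],[0,0,0.002],[0,0,0.003],[0,0,0.004],[0,0,0.005],[0,0,0.006],[0,0,0.006],[0,0,0.006]], rotation=[[0,0,0],[0,0,0],[0,0,0],[0,0,0],[0,0,0],[0,0,0],[0,0,0],[0,0,0]])

```text
t: 63.48
position: [0.5356, -0.0171, 0.1357]
eef_rot: [0.972, 0.235, 0.0, 0.0]
contact_force: [-0.6, 0.5, 5.3]
opening: 0.0276
grasp_force: 60.0
```

>>> servo_tool(dp=[[0,0,0.001],[0,0,0.002],[0,0,0.003],[0,0,0.004],[0,0,0.004],[0,0,0.004],[0,0,0.004],[0,0,0.004]], rotation=[[0,0,0],[0,0,0],[0,0,0],[0,0,0],[0,0,0],[0,0,0],[0,0,0],[0,0,0]])

```text
t: 64.15
position: [0.5358, -0.0172, 0.1345]
eef_rot: [0.972, 0.235, 0.001, 0.001]
contact_force: [-2.4, -0.1, 10.6]
opening: 0.0276
grasp_force: 60.0
```

>>> servo_tool(dp=[[0,0,0.001],[0,0,0.002],[0,0,0.003],[0,0,0.004],[0,0,0.004],[0,0,0.004],[0,0,0.004],[0,0,0.004]], rotation=[[0,0,0],[0,0,0],[0,0,0],[0,0,0],[0,0,0],[0,0,0],[0,0,0],[0,0,0]])

```text
t: 64.82
position: [0.5359, -0.0172, 0.1333]
eef_rot: [0.972, 0.235, 0.001, 0.001]
contact_force: [-3.3, 1.2, 14.4]
opening: 0.0274
grasp_force: 60.0
```

>>> servo_tool(dp=[[0,0,0.001],[0,0,0.002],[0,0,0.003],[0,0,0.003],[0,0,0.003],[0,0,0.003],[0,0,0.003],[0,0,0.003]], rotation=[[0,0,0],[0,0,0],[0,0,0],[0,0,0],[0,0,0],[0,0,0],[0,0,0],[0,0,0]])

```text
t: 65.48
position: [0.536, -0.0173, 0.1324]
eef_rot: [0.972, 0.235, 0.001, 0.001]
contact_force: [-4.3, 1.1, 20.0]
opening: 0.0274
grasp_force: 60.0
```

>>> servo_tool(dp=[[0,0,0.001],[0,0,0.002],[0,0,0.003],[0,0,0.003],[0,0,0.003],[0,0,0.003],[0,0,0.003],[0,0,0.003]], rotation=[[0,0,0],[0,0,0],[0,0,0],[0,0,0],[0,0,0],[0,0,0],[0,0,0],[0,0,0]])

```text
t: 66.15
position: [0.5355, -0.0173, 0.1277]
eef_rot: [0.972, 0.235, -0.0, 0.0]
contact_force: [-0.3, -0.8, -1.7]
opening: 0.0275
grasp_force: 60.0
```

>>> servo_tool(dp=[[0,0,0.001],[0,0,0.002],[0,0,0.003],[0,0,0.003],[0,0,0.003],[0,0,0.003],[0,0,0.003],[0,0,0.003]], rotation=[[0,0,0],[0,0,0],[0,0,0],[0,0,0],[0,0,0],[0,0,0],[0,0,0],[0,0,0]])

```text
t: 66.82
position: [0.5355, -0.0172, 0.1272]
eef_rot: [0.972, 0.235, 0.0, 0.0]
contact_force: [-1.4, -0.1, 6.3]
opening: 0.0275
grasp_force: 60.0
```

It snapped through: z dropped to 0.1277 with the force gone, then firm seat contact at 0.1272. I'll press a little more, release and lift, then check the level.

>>> servo_tool(dp=[[0,0,0.001],[0,0,0.002],[0,0,0.003],[0,0,0.004],[0,0,0.004],[0,0,0.004],[0,0,0.004],[0,0,0.004]], rotation=[[0,0,0],[0,0,0],[0,0,0],[0,0,0],[0,0,0],[0,0,0],[0,0,0],[0,0,0]])

```text
t: 67.48
position: [0.5355, -0.0173, 0.1271]
eef_rot: [0.972, 0.235, 0.001, 0.001]
contact_force: [-4.9, 0.8, 19.0]
opening: 0.0276
grasp_force: 60.0
```

>>> servo_tool(dp=[[0,0,-0.003],[0,0,-0.006],[0,0,-0.006],[0,0,-0.006],[0,0,-0.006],[0,0,-0.006],[0,0,-0.006],[0,0,-0.006]], rotation=[[0,0,0],[0,0,0],[0,0,0],[0,0,0],[0,0,0],[0,0,0],[0,0,0],[0,0,0]], claw=0.5)

```text
t: 68.15
position: [0.5354, -0.0172, 0.1273]
eef_rot: [0.972, 0.235, -0.0, 0.0]
contact_force: [-0.3, 0.4, -0.3]
opening: 0.047
grasp_force: 0.0
```

>>> servo_tool(dp=[[0,0,-0.02],[0,0,-0.05],[0,0,-0.1],[0,0,-0.16],[0,0,-0.22],[0,0,-0.26],[0,0,-0.28],[0,0,-0.28]], rotation=[[0,0,0],[0,0,0],[0,0,0],[0,0,0],[0,0,0],[0,0,0],[0,0,0],[0,0,0]])

```text
t: 68.82
position: [0.5365, -0.0173, 0.2705]
eef_rot: [0.972, 0.235, 0.003, 0.001]
contact_force: [0.3, -0.2, 0.1]
opening: 0.0471
grasp_force: 0.0
```

>>> servo_tool(dp=[[0,0,0],[0,0,0],[0,0,0],[0,0,0],[0,0,0],[0,0,0],[0,0,0],[0,0,0]], rotation=[[0,0,0],[0,0,0],[0,0,0],[0,0,0],[0,0,0],[0,0,0],[0,0,0],[0,0,0]])

```text
t: 69.48
position: [0.5355, -0.0172, 0.2674]
eef_rot: [0.972, 0.235, -0.0, 0.0]
contact_force: [0.2, 0.1, 0.3]
opening: 0.0467
grasp_force: 0.0
```

```bash
python3 - <<'E'
from bd import *
s=get_state(); c=cal("wrist"); im=read_camera("wrist"); cv2.imwrite("pics/fA.png",im); pickle.dump((c,s),open("fA.pkl","wb"))
print(s["t"],s["position"],s["opening"],s["contact_force"]); r=rings(im); print(np.array(r).round(0).tolist())
for hy,p0 in((.038,[.5358,-.0178,.474,.026]),(.027,[.4847,.0822,.474,.026])):
    q,n,f=holefit(r,c,.048,hy,p0); print(q.round(4),np.degrees(q[2]).round(2),n,f.round(1).tolist())
E
```

```text
69.4833 [ 0.53545938 -0.01715981  0.26735926] 0.04671347347697646 [0.19824544 0.14305443 0.27360687]
[[227.0, 178.0], [279.0, 177.0], [364.0, 177.0], [171.0, 180.0], [179.0, 279.0], [232.0, 279.0], [283.0, 280.0], [360.0, 279.0]]
[ 0.5346 -0.0173  0.4766  0.0173] 27.31 4 [[-0.0, 0.5], [-0.2, 0.5], [-1.3, -0.8], [1.5, -0.2]]
[0.4845 0.0826 0.4759 0.0242] 27.27 4 [[-0.0, -0.0], [-0.2, -0.0], [0.2, -0.4], [0.1, 0.5]]
```

```bash
python3 - <<'E'
from h import *
a=np.radians(27.2); f=None
for x,y in((-.026,-.038),(-.026,.038),(.026,.038),(.026,-.038)):
    t=np.array([.5353+np.cos(a)*x-np.sin(a)*y,-.0175+np.sin(a)*x+np.cos(a)*y,.165]); print(t.round(4)); f=go(t,Rt(117.2),f)
E
```

```text
[ 0.5295 -0.0632  0.165 ]
dp [-0.0525, 0.0764, 0.205] rot [0.0001, 0.0002, -0.7854] rows 12.6
[0.4948 0.0044 0.165 ]
dp [0.152, 0.0, 0.0] rot [0.0, 0.0, 0.0] rows 1.8
[0.5411 0.0282 0.165 ]
dp [-0.0, 0.104, 0.0] rot [0.0, 0.0, 0.0] rows 1.2
[ 0.5758 -0.0394  0.165 ]
dp [-0.152, -0.0, 0.0] rot [0.0, 0.0, 0.0] rows 1.8
```

>>> servo_tool(dp=[[-0.02,0.02,0],[-0.04,0.05,0],[-0.0525,0.0764,0],[-0.0525,0.0764,0],[-0.0525,0.0764,0],[-0.0525,0.0764,0],[-0.0525,0.0764,0],[-0.0525,0.0764,0]], rotation=[[0,0,-0.06],[0,0,-0.12],[0,0,-0.18],[0,0,-0.24],[0,0,-0.3],[0,0,-0.36],[0,0,-0.42],[0,0,-0.48]], claw=0, grip_force=30)

```text
t: 70.2
position: [0.5296, -0.0632, 0.2676]
eef_rot: [0.752, 0.66, -0.0, 0.0]
contact_force: [0.4, 0.8, -0.7]
opening: 0.0004
grasp_force: 0.0
```

>>> servo_tool(dp=[[0,0,0.02],[0,0,0.05],[0,0,0.09],[0,0,0.13],[0,0,0.17],[0,0,0.2],[0,0,0.205],[0,0,0.205]], rotation=[[0,0,-0.06],[0,0,-0.12],[0,0,-0.18],[0,0,-0.24],[0,0,-0.3],[0,0,-0.3054],[0,0,-0.3054],[0,0,-0.3054]])

```text
t: 70.87
position: [0.5291, -0.063, 0.1643]
eef_rot: [0.521, 0.853, -0.0, -0.001]
contact_force: [-0.6, 0.7, -0.6]
opening: 0.0005
grasp_force: 0.0
```

>>> servo_tool(dp=[[0,0,0.02],[0,0,0.04],[0,0,0.055],[0,0,0.065],[0,0,0.07],[0,0,0.074],[0,0,0.078],[0,0,0.08]], rotation=[[0,0,0],[0,0,0],[0,0,0],[0,0,0],[0,0,0],[0,0,0],[0,0,0],[0,0,0]])

```text
t: 71.53
position: [0.5297, -0.0632, 0.125]
eef_rot: [0.521, 0.854, -0.0, 0.0]
contact_force: [0.0, 0.4, -0.1]
opening: 0.0004
grasp_force: 0.0
```

>>> servo_tool(dp=[[0,0,0.001],[0,0,0.002],[0,0,0.003],[0,0,0.004],[0,0,0.005],[0,0,0.006],[0,0,0.006],[0,0,0.006]], rotation=[[0,0,0],[0,0,0],[0,0,0],[0,0,0],[0,0,0],[0,0,0],[0,0,0],[0,0,0]])

```text
t: 72.2
position: [0.5297, -0.0632, 0.1234]
eef_rot: [0.521, 0.854, -0.0, 0.001]
contact_force: [-1.5, 0.7, 8.9]
opening: 0.0004
grasp_force: 4.3
```

Corner 1 is seated (0.1234). The remaining corners follow.

>>> servo_tool(dp=[[0,0,-0.04],[0,0,-0.08],[0.05,0,-0.09],[0.1,0,-0.09],[0.145,0,-0.09],[0.152,0,-0.09],[0.152,0,-0.09],[0.152,0,-0.09]], rotation=[[0,0,0],[0,0,0],[0,0,0],[0,0,0],[0,0,0],[0,0,0],[0,0,0],[0,0,0]])

```text
t: 72.87
position: [0.4955, 0.0041, 0.1672]
eef_rot: [0.521, 0.854, -0.0, 0.001]
contact_force: [0.3, -0.5, 0.6]
opening: 0.0005
grasp_force: 0.0
```

>>> servo_tool(dp=[[0,0,0.025],[0,0,0.05],[0,0,0.065],[0,0,0.075],[0,0,0.08],[0,0,0.084],[0,0,0.088],[0,0,0.092]], rotation=[[0,0,0],[0,0,0],[0,0,0],[0,0,0],[0,0,0],[0,0,0],[0,0,0],[0,0,0]])

```text
t: 73.53
position: [0.4954, 0.0041, 0.1231]
eef_rot: [0.521, 0.854, -0.0, 0.001]
contact_force: [-6.6, 0.8, 31.5]
opening: 0.0004
grasp_force: 16.2
```

>>> servo_tool(dp=[[0,0,-0.04],[0,0,-0.08],[0,0.04,-0.09],[0,0.08,-0.09],[0,0.104,-0.09],[0,0.104,-0.09],[0,0.104,-0.09],[0,0.104,-0.09]], rotation=[[0,0,0],[0,0,0],[0,0,0],[0,0,0],[0,0,0],[0,0,0],[0,0,0],[0,0,0]])

```text
t: 74.2
position: [0.5398, 0.0281, 0.1654]
eef_rot: [0.521, 0.854, -0.001, -0.001]
contact_force: [-0.3, 1.3, 0.8]
opening: 0.0007
grasp_force: 0.0
```

>>> servo_tool(dp=[[0,0,0.025],[0,0,0.05],[0,0,0.065],[0,0,0.075],[0,0,0.08],[0,0,0.084],[0,0,0.087],[0,0,0.09]], rotation=[[0,0,0],[0,0,0],[0,0,0],[0,0,0],[0,0,0],[0,0,0],[0,0,0],[0,0,0]])

```text
t: 74.87
position: [0.541, 0.0281, 0.1232]
eef_rot: [0.521, 0.854, -0.0, 0.0]
contact_force: [-6.6, -0.6, 25.3]
opening: 0.0006
grasp_force: 12.4
```

>>> servo_tool(dp=[[0,0,-0.04],[0,0,-0.08],[-0.05,0,-0.09],[-0.1,0,-0.09],[-0.145,0,-0.09],[-0.152,0,-0.09],[-0.152,0,-0.09],[-0.152,0,-0.09]], rotation=[[0,0,0],[0,0,0],[0,0,0],[0,0,0],[0,0,0],[0,0,0],[0,0,0],[0,0,0]])

```text
t: 75.53
position: [0.5752, -0.039, 0.166]
eef_rot: [0.521, 0.853, -0.0, -0.0]
contact_force: [0.1, 1.4, -0.4]
opening: 0.0002
grasp_force: 0.0
```

>>> servo_tool(dp=[[0,0,0.025],[0,0,0.05],[0,0,0.065],[0,0,0.075],[0,0,0.08],[0,0,0.084],[0,0,0.087],[0,0,0.09]], rotation=[[0,0,0],[0,0,0],[0,0,0],[0,0,0],[0,0,0],[0,0,0],[0,0,0],[0,0,0]])

```text
t: 76.2
position: [0.5759, -0.0391, 0.1232]
eef_rot: [0.521, 0.854, 0.0, 0.0]
contact_force: [-5.8, 1.2, 22.2]
opening: 0.0006
grasp_force: 11.0
```

All four corners of board_a are at seat height. I'll lift clear and check the final scene.

>>> servo_tool(dp=[[0,0,-0.04],[0,0,-0.1],[0,0,-0.17],[0,0,-0.24],[0,0,-0.3],[0,0,-0.34],[0,0,-0.36],[0,0,-0.36]], rotation=[[0,0,0],[0,0,0],[0,0,0],[0,0,0],[0,0,0],[0,0,0],[0,0,0],[0,0,0]])

```text
t: 76.87
position: [0.5768, -0.0395, 0.304]
eef_rot: [0.521, 0.854, 0.001, 0.003]
contact_force: [0.3, 0.5, -0.2]
opening: 0.0006
grasp_force: 0.0
```

>>> servo_tool(dp=[[0,-0.03,0],[0,-0.09,0],[0,-0.16,0],[0,-0.24,0],[0,-0.31,0],[0,-0.37,0],[0,-0.4,0],[0,-0.4,0]], rotation=[[0,0,0],[0,0,0],[0,0,0],[0,0,0],[0,0,0],[0,0,0],[0,0,0],[0,0,0]])

```text
t: 77.53
position: [0.3945, -0.131, 0.2995]
eef_rot: [0.522, 0.853, -0.001, -0.002]
contact_force: [0.2, 0.6, 0.4]
opening: 0.0003
grasp_force: 0.0
```

```bash
python3 - <<'E'
from h import *
s=get_state(); print(s["t"],s["position"],s["contact_force"])
for n in("side","top"):
    im=read_camera(n); cv2.imwrite(f"pics/{n}9.png",im)
    for th in("spanner","spanner_1_eye","board","peg"): print(n,th,[(round(d["score"],2),(np.array(d["centre"])*[640,480]).round(1).tolist()) for d in boxes_of(n,th)][:6])
# compare stand region with the picture taken after the third spanner was hung
a=cv2.imread("pics/side8.png",0)[320:420,200:290].astype(int); b=cv2.imread("pics/side9.png",0)[320:420,200:290].astype(int)
print("stand change, mean/95%",np.abs(a-b).mean().round(1),np.percentile(np.abs(a-b),95))
g=cv2.imread("pics/side9.png",0)[330:405:3,215:265:3]; print(g)
E
```

```text
77.5333 [ 0.39448399 -0.13102478  0.29946895] [0.15890952 0.6344527  0.35511338]
side spanner [(0.91, [245.3, 390.2]), (0.86, [249.0, 348.7]), (0.83, [241.5, 367.1]), (0.4, [218.8, 273.0])]
side spanner_1_eye [(0.61, [251.3, 352.4])]
side board [(0.78, [328.7, 271.2]), (0.6, [326.9, 313.2])]
side peg [(0.74, [239.1, 373.9]), (0.17, [326.0, 313.2])]
top spanner [(0.78, [215.6, 237.4]), (0.71, [207.1, 253.0]), (0.46, [187.7, 255.5])]
top spanner_1_eye [(0.61, [216.4, 246.7])]
top board [(0.91, [284.7, 277.8]), (0.74, [319.3, 258.3])]
top peg [(0.7, [200.9, 244.7]), (0.35, [205.2, 254.2])]
stand change, mean/95% 12.3 76.0
[[140  95  96  98 101 100  97 105 132 144 144 145 144 143 140 136 137]
 [142  95  95  99  97  97  98 101 100 101  99 134 138 142 139 138 137]
 [116  95  94 142 218 174 203 100 100 102  99 104 101 100 113 130 142]
 [116  98  81 174 153 104 118  94 100 103 101 105 103 102  99 100  99]
 [105  97  85 174 178 158 202 149  90 100 102 104 103 103  99 102 100]
 [ 97  96  92 218 156 146 200 217 205 174 118 100 102 104  99 102 101]
 [ 99  95  97 100  68  54  73  48 150 205 218 1
[... 602 characters left out ...]
 97  94  98  99  98  99  99  97 101  99  98 100 102 104  63]
 [ 97 111 226 219 164  96  99  98  99  96  99  99 100  99 100  97  99]
 [ 92 219 133 160 167 112  96  96  98  97  98  99  99  99 100  98  96]
 [ 89 213 133  99  41 193 222 204 144 145 102  88  96  98  99  98  95]
 [ 94 233 130 152 216 173 205 204 216 220 216 213 205 221 156 150 210]
 [ 97  93 181 184  64 102  98  55  45  59 117 177 201 206 207 220 217]
 [ 98 100  99 100 100  99  97  97 101 104  80  76  62  55  50  44 227]
 [100 100 100  99 100  99  99 100  98 101  99  96  99 101 106  84  49]
 [100 102 100  98  98 100 101 101  98 100  97  97  97 100 101 102  74]
 [ 39  68  52  85  96 103  98 101  98 101  99  97  99 100 100  99  98]]
```

```bash
python3 - <<'E'
from m3 import *
q=np.load("stand.npy");q[3]=0
for y in(-.048,0,.048): print("foot",(proj("side",Ws(q,foot(y)))[0]+[.45,1.95]).round(1),"n=5mm",(proj("side",Ws(q,foot(y,.005)))[0]+[.45,1.95]).round(1),"tip",(proj("side",Ws(q,foot(y,.024)))[0]+[.45,1.95]).round(1))
a=cv2.imread("pics/side8.png",0)[328:352,216:246:2]; b=cv2.imread("pics/side9.png",0)[328:352,216:246:2]
print(a[::2]);print(b[::2])
d=[np.abs(cv2.imread("pics/side8.png",0)[y0:y1,200:270].astype(int)-cv2.imread("pics/side9.png",0)[y0:y1,200:270]).mean().round(1) for y0,y1 in((330,352),(352,374),(374,396))]; print(d)
E
```

```text
foot [228.3 340. ] n=5mm [229.2 339.1] tip [232.9 335.4]
foot [224.9 361.8] n=5mm [225.9 360.9] tip [229.6 357.4]
foot [221.4 384.8] n=5mm [222.4 383.9] tip [226.2 380.6]
[[121  83  96  93  96 105 100 109 127 139 140 134 129 126 124]
 [ 95  95  94  93  95  99  96  95  97  92 102 127 132 140 141]
 [108  92  93  92  97  90 124 141 104  91  97  96  96  99 108]
 [105  92  94  92  95 216 192 192 215 154  93  96  97 100  97]
 [102  93  93  87 181 131  89 105 214 227 132  95  95  99  97]
 [ 95  96  92  85 212 190 162 111 133 146 167 148 127 100  86]
 [ 75  97  94  91 212 176 113  78  60 172 173 211 215 213 220]
 [ 96  96  93  93 109 227 157 146 131 224 131 182 201 196 209]
 [ 94  93  93  95  81  86 208 205 188  70  92  51  45  58 104]
 [ 95  93  93  98 101  97  79  69  69  94  98 100  80  82  61]
 [ 93  94  93  96  99  97  99  99  97  99  96  99 100  98 101]
 [ 93  93  92  98  99  98  96  97  97  96  98  97  99  97  97]]
[[126  86  99  95  98 107 102 112 130 143 144 137 133 130 128]
 [ 99  95  98  96  98 103 100 100  99  95 105 131 135 144 143]
 [112  96  96  96  99 101 100  99 103  97 100  97  97 101 111]
 [108  94  97  96  97  94 100  91 104  95 101 100  99 101 100]
 [105  95  95  90 142 221 215 174 226 120 100 100 101 102 100]
 [ 97  98  95 103 210  77 106 111 137 113  98 100  99 101 100]
 [ 76  98  92 183 144 175 120  83  80 219  93 100 100 102 100]
 [ 99  97  94 188 174 195 142 158  74 220 149  95  94 100  99]
 [ 97  95  95  91 233 133 163 124 165 154 214 206 177 124  91]
 [ 98  96  96  95 131 215 222 217 195 163 204 216 219 200 217]
 [ 96  95  97  99 100  79  69  54  66  96  48 115 190 205 222]
 [ 96  94  95 100 101 101 103 103 102 100 103  99  55  63 152]]
[np.float64(29.7), np.float64(15.9), np.float64(3.6)]
```

```bash
python3 - <<'E'
from h import *
a=cv2.imread("pics/side9.png",0).astype(int); b=read_camera("side"); cv2.imwrite("pics/side10.png",b); b=cv2.cvtColor(b,cv2.COLOR_BGR2GRAY).astype(int)
print("change on the stand",np.abs(a-b)[320:420,200:290].mean().round(2))
# ring outlines (bright) as circles in an enlarged crop
g=cv2.resize(b[325:400,205:280].astype(np.uint8),None,fx=6,fy=6,interpolation=cv2.INTER_CUBIC)
ci=cv2.HoughCircles(cv2.GaussianBlur(g,(0,0),2),cv2.HOUGH_GRADIENT,1,60,param1=100,param2=18,minRadius=24,maxRadius=44)
print([(round(205+x/6,1),round(325+y/6,1),round(r/6,1)) for x,y,r in ci[0][:5]])
for d in outline_of("side","spanner")[:4]:
    y,x=np.nonzero(d["mask"]); p=np.c_[x,y]; print(round(d["score"],2),len(x),"x",x.min(),x.max(),"y",y.min(),y.max(),"left end",p[p[:,0]<x.min()+8].mean(0).round(1))
E
```

```text
change on the stand 0.83
[(np.float32(223.2), np.float32(383.8), np.float32(6.7)), (np.float32(227.2), np.float32(361.2), np.float32(7.0)), (np.float32(228.2), np.float32(341.4), np.float32(6.1)), (np.float32(272.9), np.float32(381.1), np.float32(5.2))]
0.83 301 x 221 276 y 357 376 left end [224.1 364. ]
0.72 384 x 222 274 y 336 364 left end [225.3 342.6]
0.67 408 x 216 274 y 377 398 left end [219.4 384.3]
```

Nothing is moving. All three rings sit within 2 px of their peg feet (A (223,384), B (227,361), C (228,341)), and both boards show in the box. I'm handing in.

```bash
python3 -c "
from plant import job_done; print(job_done())"
```

```text
the job is handed in; nothing more can be done
None
```

The job is handed in at about 78 s of robot time: all three spanners hang by their rings on separate pegs, one now swung about 17° towards its neighbour but still on its peg, and both boards are pressed down onto all four seats of their bays.

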